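# Load a small kiln: two tiers of pots

### The job

Load the base of the small kiln: stand the two tall tan posts upright on the two yellow rings and the blue cup upright on the blue ring between them. Only then lay the cream shelf flat and centred across both posts, in line with the kiln base, and last stand the green vase upright on the middle of the shelf. Set each thing down rather than dropping it, and leave the short dark post and the amber jar where they stand.

Things in the scene. Friction and masses are not known exactly. Their poses are not given: they have to be found in the camera images.
- kiln_base: Fixed kiln floor: a grey stone slab 220 x 130 mm and 25 mm high (its flat top is 25 mm above its origin). Origin: centre of its underside, on the table; x along its long side, y along its short side, z up. Painted flat on its top: a yellow ring (38 mm across) at x = +58 mm and another at x = -58 mm, both at y = 0, and a blue ring (56 mm across) in the middle at x = y = 0. Each post or cup goes centred on its ring.
- post1_mid (a point): Tall tan kiln post, a plain upright solid cylinder 32 mm in diameter and 70 mm high, with a small dark spot on its top; 0.1 kg. The point is its centre, 35 mm above its foot; z up. The same as the other tall post: either may go on either yellow ring.
- post2_mid (a point): The other tall tan kiln post, a plain upright solid cylinder 32 mm in diameter and 70 mm high, with a small dark spot on its top; 0.1 kg. The point is its centre, 35 mm above its foot; z up.
- cup_mid (a point): Blue cup without handle, mouth up, 54 mm across at the rim and narrowing to 43 mm at its foot, 50 mm high, wall 4 mm; about 0.12 kg. The point is on its axis, half-way up, 25 mm above its foot; z up.
- shelf_mid (a point): Cream kiln shelf: a loose flat slab 160 x 60 x 12 mm lying flat on the table; 0.23 kg. The point is its centre, 6 mm above its underside; x along its long side, y along its short side (grasp it across the 60 mm), z up.
- vase_mid (a point): Green vase, 80 mm high, straight round body 56 mm in diameter from 6 to 54 mm above its foot, then a narrow neck with a 40 mm rim; about 0.18 kg. The point is on its axis, 40 mm above its foot; z up.
- stub_mid (a point): Short dark grey post, 32 mm in diameter, 32 mm high, loose: not used, leave it alone. The point is its centre, 16 mm above the table.
- jar_mid (a point): Amber jar with a white cap, 48 mm in diameter, 60 mm high, loose: not used, leave it alone. The point is its centre, 30 mm above the table.
Not all that is in view belongs to the job. Of the things that look like the part that bears cup_mid, take the one that is farthest to the robot's right at the start.

How it is judged:
On the way, in this order (a step that is already met when the one before it is completed fails the run):
1. both tall posts stand on the yellow rings and the cup on the blue ring, within 12 mm along each axis of the base ((((x of post1_mid in the frame of kiln_base between 0.046 and 0.07 m and y of post1_mid in the frame of kiln_base between -0.012 and 0.012 m and z of post1_mid in the frame of kiln_base between 0.055 and 0.065 m and angle between post1_mid's own z axis and vertical below 0.08 rad) and (x of post2_mid in the frame of kiln_base between -0.07 and -0.046 m and y of post2_mid in the frame of kiln_base between -0.012 and 0.012 m and z of post2_mid in the frame of kiln_base between 0.055 and 0.065 m and angle between post2_mid's own z axis and vertical below 0.08 rad)) or ((x of post1_mid in the frame of kiln_base between -0.07 and -0.046 m and y of post1_mid in the frame of kiln_base between -0.012 and 0.012 m and z of post1_mid in the frame of kiln_base between 0.055 and 0.065 m and angle between post1_mid's own z axis and vertical below 0.08 rad) and (x of post2_mid in the frame of kiln_base between 0.046 and 0.07 m and y of post2_mid in the frame of kiln_base between -0.012 and 0.012 m and z of post2_mid in the frame of kiln_base between 0.055 and 0.065 m and angle between post2_mid's own z axis and vertical below 0.08 rad))) and x of cup_mid in the frame of kiln_base between -0.012 and 0.012 m and y of cup_mid in the frame of kiln_base between -0.012 and 0.012 m and z of cup_mid in the frame of kiln_base between 0.045 and 0.055 m and angle between cup_mid's own z axis and vertical below 0.08 rad), for 0.2 s.
2. the shelf lies level across both posts, centred within 15 mm along each axis of the base and in line with it within 0.15 rad, over the cup (all of step 1 and x of shelf_mid in the frame of kiln_base between -0.015 and 0.015 m and y of shelf_mid in the frame of kiln_base between -0.015 and 0.015 m and z of shelf_mid in the frame of kiln_base between 0.096 and 0.106 m and angle between shelf_mid's own z axis and vertical below 0.08 rad and angle between the x axis of shelf_mid and the x axis of kiln_base, either way round below 0.15 rad), for 0.2 s.
3. the vase stands upright on the middle of the shelf, within 15 mm along each axis of the shelf (all of step 2 and x of vase_mid in the frame of shelf_mid between -0.015 and 0.015 m and y of vase_mid in the frame of shelf_mid between -0.015 and 0.015 m and z of vase_mid in the frame of shelf_mid between 0.041 and 0.051 m and angle between vase_mid's own z axis and vertical below 0.08 rad), for 0.2 s.
At the end, for the whole second after the job is handed in: Posts upright on the yellow rings and cup on the blue, each within 12 mm in the base's x and y; shelf level on the posts, within 15 mm in x and y and 0.15 rad; vase upright within 15 mm of its middle. Tilts under 0.08 rad, heights within 5 mm, all released and at rest (all of step 3 and linear speed of each of post1, post2, cup, shelf, vase below 0.02 m/s and contact force between the fingers and post1 below 0.1 N and contact force between the fingers and post2 below 0.1 N and contact force between the fingers and cup below 0.1 N and contact force between the fingers and shelf below 0.1 N and contact force between the fingers and vase below 0.1 N); the robot touches nothing.
It fails at once if the short dark post is moved more than 25 mm or tipped over (distance of stub_mid from where it was at the start of the episode above 0.025 m or angle between stub_mid's own z axis and vertical above 0.3 rad).
It fails at once if the amber jar is moved more than 25 mm or tipped over (distance of jar_mid from where it was at the start of the episode above 0.025 m or angle between jar_mid's own z axis and vertical above 0.3 rad).
It fails at once if a post, the cup, the shelf or the vase is dropped or thrown (faster than 0.6 m/s with the fingers not touching it) ((linear speed of post1 above 0.6 m/s and contact force between the fingers and post1 below 0.05 N) or (linear speed of post2 above 0.6 m/s and contact force between the fingers and post2 below 0.05 N) or (linear speed of cup above 0.6 m/s and contact force between the fingers and cup below 0.05 N) or (linear speed of shelf above 0.6 m/s and contact force between the fingers and shelf below 0.05 N) or (linear speed of vase above 0.6 m/s and contact force between the fingers and vase below 0.05 N)).
It also fails if it takes over 144 s, if anything falls off the work surface, if the arm or the gripper's body presses on something with over 40 N, if the wrist force passes 120 N, or if a joint passes its speed limit or range.

### The arm

A 6-joint arm with a two-finger parallel gripper is mounted at the origin on the work surface. World frame = base frame: x ahead of the robot, y to its left, z up, the work surface at z = 0. Lengths are in m, angles in rad, forces in N, time in s.
With the tool pointing down it reaches from about 0.375 to 0.925 m from the base axis. Payload 5.7 kg.
Tool frame: the origin (TCP) lies where the fingers leave the gripper's body, on its centre line; the fingertips stand 73 mm ahead of it and the grasp point (between the pads) lies ctrl.grip_point_offset ahead of it (ctrl.grip_point_offset is the distance from the TCP to the grasp point, in m); z points along the fingers, y is the direction in which the jaws open and shut (so a half turn about z gives the same grasp; the last joint's range is limited). The gripper opens to 85 mm and grips with 20 to 120 N. Pads are 22 mm wide; open, the fingers measure 114 mm over their backs; the gripper's body (76 mm by 85 mm) begins 54 mm behind the grasp point. The pads swing forward as they close: fully open they stand 13 mm farther back than shut.
Start: joints at [1.17, 0.359, 1.51, -0, 1.272, -0.115], TCP at [0.169, 0.576, 0.304] pointing down, gripper open.
Joint ranges: [-2.97, 2.97], [-1.01, 2.36], [0.21, 2.38], [-0.96, 4.11], [0.2, 2.71], [-2.98, 2.98]. Speed limits (rad/s): [2.39, 2.39, 3.14, 3.14, 3.14, 3.14].

### API

Orientations are given as a unit quaternion [x, y, z, w].
In Python, from workcell import ctrl gives the robot as it stands. The module is installed in compiled form; this text tells all that it offers.
- The arm moves only by the tool move_arm, never from a script. Its argument "moves" is a list of rows, each a list of 6 numbers: the shift along the tool's x, y, z scaled (see below), then the turn, a rotation vector about the tool's x, y, z scaled (see below). A call has 1 to 8 rows; each row is the pose to reach, as a shift and turn from the pose commanded when the call began, along the tool's axes at that moment; what a row does not reach only later rows make up. The controller multiplies each number of a shift by 0.1 m and each number of a turn by 0.5 rad. A row lasts 1/12 s, in which the tool goes at most 41.7 mm and 7.16 degrees, less where a joint would pass 70% of its speed; a pose out of reach is approached as far as the arm can. A call with a number of a shift or a turn outside -1 to 1 is refused whole. A call with a gripper value outside its range is refused whole. "fingers" is the opening, from -1 (shut) to 1 (fully open), set as the call begins (left out, the last holds). The fingers move at their own pace and stop on an object; "newtons" is the grip in N (left out, the last holds). Time passes only in rows, so rows that repeat a pose let the fingers close. It gives the time, the measured TCP pose, the force and the opening at its end, in the units of the state.
- ctrl.read_state(): the state, without advancing time (a new reading comes with each control period).
- ctrl.snapshot(name): name is "scene" or "top" or "wrist"; returns a dict with "pixels" (384x512x3 uint8, red, green, blue), "mtx" (3x3 intrinsics, pixels), "extrinsics" (4x4, takes a point from world to camera coordinates); the wrist camera has in their place "hand_eye" (4x4, takes a point from camera to tool coordinates, whose origin is the TCP and whose axes are the flange's). Camera axes: x right, y down, z forward; pixel columns grow to the right and rows downward; lengths in m; the calibration is good to about 2 mm. The wrist camera is an equidistant fisheye: a pixel r from the principal point sees the ray r / f radians off the axis. A picture is of the moment at which its call begins: read the wrist's pose just before it. There is no depth.
- ctrl.sign_off(): hands the job in, once; it reports no verdict.
Trained networks look in a picture, given as the dict that the camera call returned (one of the last four; its "shot" number tells which), for a name from the list of things; names that differ only in an ending like _2 or _b are one class to them, and where a whole thing is asked for, a point or a joint stands for the part that bears it (a point fixed in the world has none). Each returns a list of dicts, best first, with "score" (0 to 1); they miss things now and then, are a little off and sometimes report something else, mostly with a low value. They report only what shows in the picture. A call takes as long as a camera call. They do not tell look-alikes from the thing itself.
- ctrl.spot_in(picture, label): "centre" ([x, y, z] in m, in the coordinates of the camera as it stood for that picture, good to about 4 mm: the middle of the surface that is visible of it).
The state is a dict: "t": time; "q": joint angles; "qvel": joint speeds; "tau": joint torques, N m; "ee_pos": TCP position; "orientation": TCP orientation; "wrist_force": force on the tool from outside, world axes, zero at the start; "ft_torque": the same for the moment, N m; "gripper_width": finger opening in m.
Only numpy, scipy, OpenCV 4.12 (cv2) and the standard library are available. Lean on these libraries where they do the work, as an engineer would, in place of code of your own. Each camera call takes 0.05 s, during which the arm holds its last target.

## Working session

There is one attempt and no reset: what is moved stays moved. The work goes in short steps, Python scripts to look and compute and a tool call to move; the robot and the scene stay as the last step left them, time stands still between calls to the robot, and variables do not carry over. Pictures are saved under pics/ and viewed, and the job is handed in when it is done.

Besides the shell and the picture viewer there is one more tool, called after ">>>" as name(argument=value, ...), one argument or row to a line, values as JSON. move_arm: Moves the arm, as the interface text tells. Its arguments: {"type":"object","properties":{"moves":{"type":"array","items":{"type":"array","items":{"type":"number","minimum":-1,"maximum":1}}},"fingers":{"type":"number"},"newtons":{"type":"number"}},"required":["moves"]}

```bash
mkdir -p pics
cat > h.py <<'E'
from workcell import ctrl
import numpy as np, cv2
from scipy.spatial.transform import Rotation as R
def save(p,n): cv2.imwrite('pics/'+n+'.png',p['pixels'][:,:,::-1])
def towld(p,c):
    E=np.array(p['extrinsics']); return (np.linalg.inv(E)@np.append(c,1))[:3]
def pix2w(p,uv,z):
    E=np.array(p['extrinsics']);K=np.array(p['mtx']);Rm=E[:3,:3];t=E[:3,3]
    c=-Rm.T@t; d=Rm.T@np.linalg.inv(K)@np.array([uv[0],uv[1],1.0]); return c+d*(z-c[2])/d[2]
def w2pix(p,w):
    E=np.array(p['extrinsics']);K=np.array(p['mtx']); c=E[:3,:3]@np.array(w)+E[:3,3]; q=K@c; return q[:2]/q[2]
def st():
    s=ctrl.read_state(); print('t',round(s['t'],2),'p',np.round(s['ee_pos'],4),'q',np.round(s['orientation'],4),'w',round(s['gripper_width'],4),'F',np.round(s['wrist_force'],1),'j',np.round(s['q'],3)); return s
E
python3 - <<'E'
from h import *
s=st();print(ctrl.grip_point_offset)
print(R.from_quat(s['orientation']).as_matrix().round(3))
for n in('top','scene'):
    p=ctrl.snapshot(n);save(p,n+'0');print(n,np.array(p['mtx']).round(1).tolist(),np.array(p['extrinsics']).round(3).tolist())
    for l in['kiln_base','post1_mid','cup_mid','shelf_mid','vase_mid','stub_mid','jar_mid']:
        for d in ctrl.spot_in(p,l):
            w=towld(p,d['centre']);print(l,round(d['score'],2),w.round(3),w2pix(p,w).round(0))
E
```

```text
t 0.0 p [0.1689 0.5751 0.303 ] q [ 1.424e-01  9.898e-01 -9.000e-04 -3.000e-04] w 0.0851 F [-0.8 -0.6  1.1] j [ 1.17   0.36   1.511  0.     1.272 -0.115]
0.0539
[[-0.959  0.282 -0.001]
 [ 0.282  0.959 -0.002]
 [ 0.    -0.002 -1.   ]]
top [[486.7, 0.0, 255.6], [0.0, 486.7, 191.8], [0.0, 0.0, 1.0]] [[0.01, -1.0, -0.013, 0.007], [-0.985, -0.008, -0.172, 0.549], [0.172, 0.014, -0.985, 1.129], [0.0, 0.0, 0.0, 1.0]]
kiln_base 0.89 [ 0.583 -0.3    0.027] [383. 181.]
post1_mid 0.45 [0.447 0.073 0.066] [229. 233.]
cup_mid 0.77 [ 0.573 -0.076  0.019] [291. 185.]
cup_mid 0.71 [ 0.369 -0.     0.02 ] [260. 268.]
cup_mid 0.61 [0.374 0.149 0.015] [199. 265.]
cup_mid 0.33 [0.444 0.073 0.07 ] [229. 234.]
shelf_mid 0.64 [0.57  0.274 0.012] [151. 186.]
vase_mid 0.93 [0.546 0.086 0.069] [224. 191.]
stub_mid 0.63 [0.546 0.086 0.067] [224. 192.]
jar_mid 0.59 [0.688 0.071 0.061] [232. 135.]
scene [[369.3, 0.0, 260.9], [0.0, 369.3, 192.5], [0.0, 0.0, 1.0]] [[-0.602, 0.798, -0.016, 0.313], [0.573, 0.418, -0.705, -0.251], [-0.556, -0.434, -0.709, 1.062], [0.0, 0.0, 0.0, 1.0]]
kiln_base 0.78 [ 0.603 -0.287  0.026] [137. 173.]
cup_mid 0.95 [0.373 0.001 0.036] [301. 164.]
cup_mid 0.84 [0.377 0.143 0.031] [357. 194.]
cup_mid 0.74 [ 0.567 -0.082  0.035] [215. 200.]
cup_mid 0.41 [0.579 0.285 0.013] [378. 309.]
shelf_mid 0.66 [0.58  0.282 0.012] [376. 308.]
vase_mid 0.92 [0.568 0.094 0.061] [286. 232.]
stub_mid 0.7 [ 0.475 -0.075  0.027] [246. 179.]
jar_mid 0.85 [0.699 0.08  0.053] [234. 282.]
```

Run:
```python
import cv2
for n in('top0','scene0'):
    i=cv2.imread(f'pics/{n}.png'); cv2.imwrite(f'pics/{n}b.png',cv2.resize(i,(800,600),interpolation=cv2.INTER_CUBIC))
```

```text
(no output)
```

View pics/top0b.png

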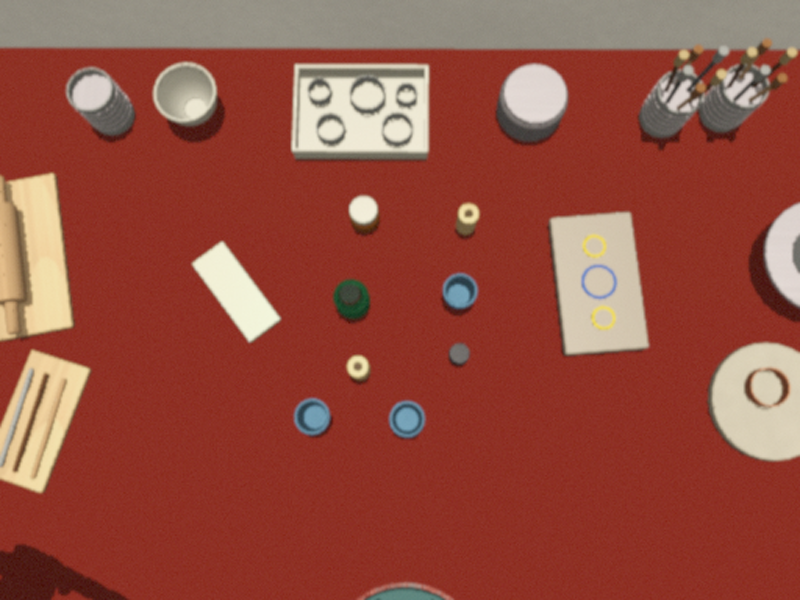

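View pics/scene0b.png

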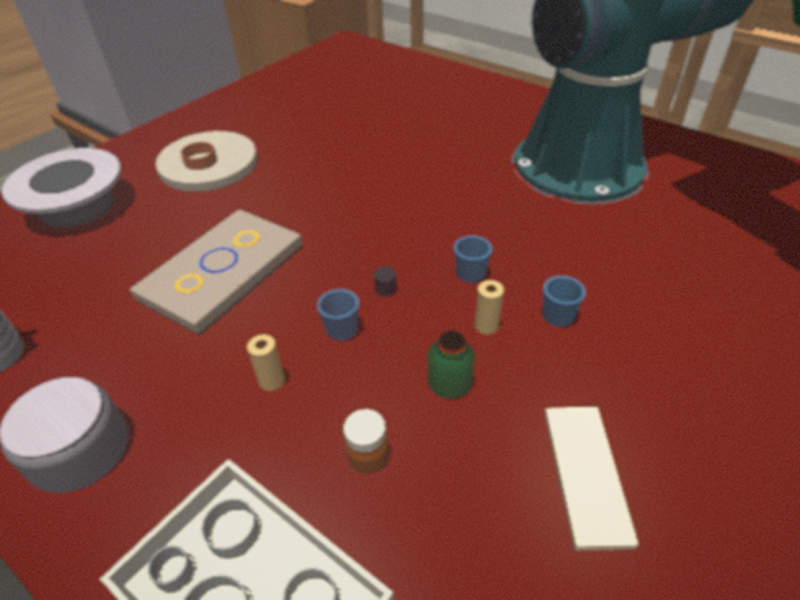

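Both pictures show the base at right (top view, rings ≈(594,246), (598,282), (603,318) in the 800-wide picture). The posts are at (468,213) and (357,367), and the three cups at (460,290), (312,416) and (407,419). The rightmost cup (460,290) is the one to take. I'll measure more precisely by colour.

```bash
python3 - <<'E'
from h import *
for n in ['top','scene']:
    p=ctrl.snapshot(n);save(p,n+'1')
    im=p['pixels'][:,:,::-1].copy();hsv=cv2.cvtColor(im,cv2.COLOR_BGR2HSV)
    def box(w,r): u,v=w2pix(p,w).round().astype(int);return u-r,u+r,v-r,v+r
    def comp(m,b=None):
        M=np.zeros(m.shape,np.uint8)
        if b: M[b[2]:b[3],b[0]:b[1]]=m[b[2]:b[3],b[0]:b[1]]
        else: M=m.astype(np.uint8)
        return M
    H,S,V=[hsv[:,:,i].astype(int) for i in range(3)]
    # rings
    for nm,m in(('yel',(H>18)&(H<35)&(S>90)&(V>120)),('blu',(H>105)&(H<135)&(S>60)&(V>100))):
        M=comp(m,box((0.583,-0.295,0.025),45))
        nn,lab,sts,c=cv2.connectedComponentsWithStats(cv2.dilate(M,np.ones((3,3),np.uint8)))
        for i in range(1,nn):
            if sts[i,4]>30:
                pts=np.argwhere((lab==i)&(M>0))[:,::-1].astype(np.float32)
                W=np.array([pix2w(p,q,0.025)[:2] for q in pts])
                A=np.c_[2*W,np.ones(len(W))];x=np.linalg.lstsq(A,(W**2).sum(1),rcond=None)[0]
                print(n,nm,len(pts),x[:2].round(4),'r',round(float(np.sqrt(x[2]+x[0]**2+x[1]**2)),4))
    # shelf
    M=comp((S<70)&(V>170),box((0.573,0.278,0.012),60))
    nn,lab,sts,c=cv2.connectedComponentsWithStats(M);i=1+np.argmax(sts[1:,4])
    pts=np.argwhere(lab==i)[:,::-1]
    W=np.array([pix2w(p,q,0.012)[:2] for q in pts]).astype(np.float32)
    r=cv2.minAreaRect(W*1000);print(n,'shelf',r)
    # posts
    for w in((0.445,0.075,0.07),(0.665,-0.09,0.07)):
        M=comp((H>12)&(H<35)&(V>150)&(S>40),box(w,18))
        nn,lab,sts,c=cv2.connectedComponentsWithStats(M);i=1+np.argmax(sts[1:,4]);print(n,'post',sts[i].tolist(),c[i].round(1),pix2w(p,c[i],0.07).round(4))
E
python3 - <<'E'
import cv2
i=cv2.imread('pics/top1.png');cv2.imwrite('pics/crop1.png',cv2.resize(i[110:290,190:340],None,fx=3.3,fy=3.3,interpolation=cv2.INTER_CUBIC))
i=cv2.imread('pics/scene1.png');cv2.imwrite('pics/crop2.png',cv2.resize(i[140:320,150:380],None,fx=3.3,fy=3.3,interpolation=cv2.INTER_CUBIC))
E
```

```text
top yel 91 [ 0.6438 -0.2961] r 0.0167
top yel 100 [ 0.528  -0.3064] r 0.0167
top blu 66 [ 0.5858 -0.3014] r 0.0253
top shelf ((569.1397705078125, 276.66351318359375), (162.0710906982422, 62.156063079833984), 38.14601135253906)
top post [222, 227, 14, 15, 162] [228.5 234.1] [0.4445 0.0744 0.07  ]
top post [293, 130, 14, 14, 147] [299.5 136.2] [ 0.6828 -0.0928  0.07  ]
scene yel 96 [ 0.5249 -0.3081] r 0.0167
scene yel 111 [ 0.6405 -0.2979] r 0.0167
scene blu 60 [ 0.5828 -0.3029] r 0.0254
scene shelf ((567.6609497070312, 276.1799011230469), (161.69891357421875, 60.85188293457031), 38.183048248291016)
scene post [306, 179, 17, 13, 151] [313.7 184.8] [0.4434 0.0745 0.07  ]
scene post [158, 214, 18, 14, 180] [166.6 220.7] [ 0.6816 -0.0926  0.07  ]
```

View pics/crop1.png

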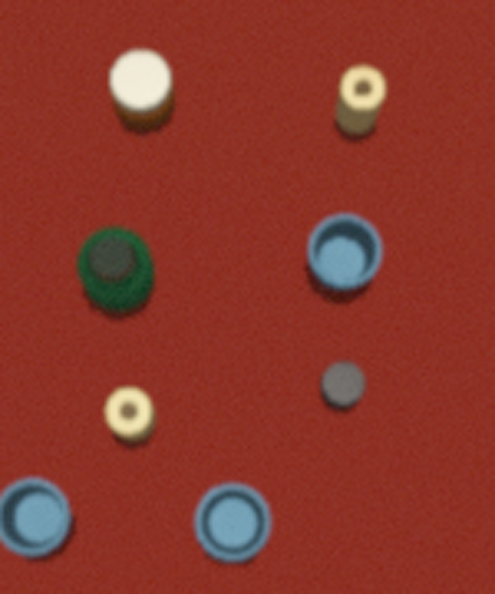

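View pics/crop2.png

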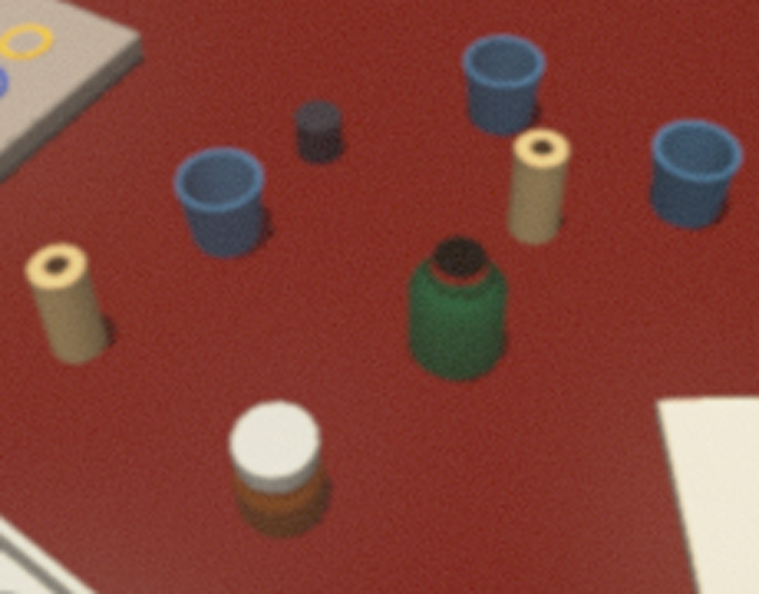

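>>> move_arm(
  moves=[
    [-0.3, -0.3, 0, 0, 0, -0.25],
    [-0.6, -0.6, 0, 0, 0, -0.5],
    [-0.9, -0.9, 0, 0, 0, -0.75],
    [-1, -1, 0, 0, 0, -0.75],
    [-1, -1, 0, 0, 0, -0.75],
  ],
  fingers=1,
  newtons=40,
)

```text
t: 1.32
ee_pos: [0.238, 0.448, 0.3038]
orientation: [-0.044, 0.999, -0.001, -0.0]
wrist_force: [-0.1, -0.3, -0.6]
gripper_width: 0.0854
```

```bash
cat >> h.py <<'E'
def to(tx,ty,tz,yawdeg=None):
    s=ctrl.read_state();Rm=R.from_quat(s['orientation']).as_matrix();d=Rm.T@(np.array([tx,ty,tz])-s['ee_pos'])
    cy=np.degrees(np.arctan2(Rm[1,1],Rm[0,1]));o=[ (d/0.1).round(3).tolist(),'yaw',round(cy,2)]
    if yawdeg is not None:
        o+=['turnz',round(-np.radians((yawdeg-cy+90)%180-90)/0.5,3)]
    print('->',(tx,ty,tz),*o)
E
python3 - <<'E'
from h import *
st();print(ctrl.grip_point_offset)
a=ctrl.snapshot('top');b=ctrl.snapshot('scene')
print('cup',pix2w(a,(294.5,186.2),.05),pix2w(b,(216.7,194.8),.05))
print('vase',pix2w(a,(223.9,188.2),.08),pix2w(b,(289.4,217.9),.08))
print('jar',pix2w(a,(232.7,133.9),.06));print('stub',pix2w(a,(294,226.5),.032))
to(.444,.0745,.2,95.1)
E
```

```text
t 1.32 p [0.238  0.448  0.3038] q [-0.0436  0.999  -0.0013 -0.    ] w 0.0854 F [-0.1 -0.3 -0.6] j [ 0.947  0.226  1.705 -0.002  1.212 -0.71 ]
0.0539
cup [ 0.56345138 -0.08155206  0.05      ] [ 0.56467039 -0.0777324   0.05      ]
vase [0.55177415 0.08664391 0.08      ] [0.5514411  0.08855005 0.08      ]
jar [0.69049323 0.06958437 0.06      ]
stub [ 0.4676588  -0.08117976  0.032     ]
-> (0.444, 0.0745, 0.2) [-1.733, -3.934, 1.039] yaw 94.97 turnz -0.005
```

>>> move_arm(
  moves=[
    [-0.14, -0.33, 0.09, 0, 0, 0],
    [-0.29, -0.66, 0.17, 0, 0, 0],
    [-0.433, -0.983, 0.26, 0, 0, 0],
  ],
)

```text
t: 1.67
ee_pos: [0.2891, 0.3582, 0.278]
orientation: [-0.046, 0.999, 0.001, 0.001]
wrist_force: [0.8, -0.7, -0.3]
gripper_width: 0.0856
```

>>> move_arm(
  moves=[
    [-0.14, -0.33, 0.09, 0, 0, 0],
    [-0.29, -0.66, 0.17, 0, 0, 0],
    [-0.433, -0.983, 0.26, 0, 0, 0],
  ],
)

```text
t: 1.92
ee_pos: [0.3417, 0.2635, 0.2519]
orientation: [-0.045, 0.999, 0.001, 0.001]
wrist_force: [0.8, -0.2, -1.2]
gripper_width: 0.0852
```

>>> move_arm(
  moves=[
    [-0.14, -0.33, 0.09, 0, 0, 0],
    [-0.29, -0.66, 0.17, 0, 0, 0],
    [-0.433, -0.983, 0.26, 0, 0, 0],
  ],
)

```text
t: 2.17
ee_pos: [0.3941, 0.1691, 0.2259]
orientation: [-0.045, 0.999, 0.0, 0.001]
wrist_force: [1.0, 0.7, -0.8]
gripper_width: 0.0854
```

>>> move_arm(
  moves=[
    [-0.14, -0.33, 0.09, 0, 0, 0],
    [-0.29, -0.66, 0.17, 0, 0, 0],
    [-0.433, -0.983, 0.26, 0, 0, 0],
    [-0.433, -0.983, 0.26, 0, 0, 0],
    [-0.433, -0.983, 0.26, 0, 0, 0],
  ],
)

```text
t: 2.58
ee_pos: [0.4461, 0.0748, 0.1995]
orientation: [-0.043, 0.999, 0.0, 0.0]
wrist_force: [-0.6, 1.2, 0.2]
gripper_width: 0.0853
```

Run:
```python
from h import *
s=st();p=ctrl.snapshot('wrist');save(p,'w1');print(np.array(p['mtx']).round(1).tolist(),np.array(p['hand_eye']).round(4).tolist())
to(.444,.0745,.1,95.1)
for d in ctrl.spot_in(p,'post1_mid'):
    c=np.array(p['hand_eye'])@np.append(d['centre'],1);print(d['score'],R.from_quat(s['orientation']).as_matrix()@c[:3]+s['ee_pos'])
```

```text
t 2.58 p [0.4461 0.0748 0.1995] q [-4.300e-02  9.991e-01  1.000e-04  1.000e-04] w 0.0853 F [-0.6  1.2  0.2] j [ 0.013  0.285  1.942  0.     0.915 -1.644]
[[297.3, 0.0, 256.8], [0.0, 297.3, 187.8], [0.0, 0.0, 1.0]] [[-0.0001, -0.9623, -0.2721, 0.07], [1.0, -0.0002, 0.0001, 0.0001], [-0.0002, -0.2721, 0.9623, -0.0701], [0.0, 0.0, 0.0, 1.0]]
-> (0.444, 0.0745, 0.1) [0.012, -0.012, 0.997] yaw 95.02 turnz -0.003
```

View pics/w1.png

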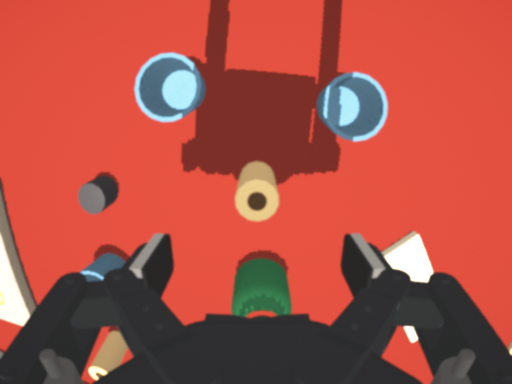

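```bash
cat >> h.py <<'E'
def wpix(p,s,uv,z):
    K=np.array(p['mtx']);X=np.array(p['hand_eye']);d=(np.array(uv)-K[:2,2])/K[0,0];th=np.linalg.norm(d)
    r=np.array([*(d/th*np.sin(th)),np.cos(th)]) if th>0 else np.array([0,0,1.]);Rm=R.from_quat(s['orientation']).as_matrix()
    c=Rm@X[:3,3]+s['ee_pos'];v=Rm@X[:3,:3]@r;return c+v*(z-c[2])/v[2]
E
python3 - <<'E'
from h import *
s=st();p=ctrl.snapshot('wrist');print(wpix(p,s,(257.3,201),.07), 'stub',wpix(p,s,(92,197),.032))
E
```

```text
t 2.68 p [0.4445 0.0763 0.1998] q [-4.46e-02  9.99e-01  2.00e-04 -3.00e-04] w 0.0853 F [-1.2  0.7 -0.1] j [ 1.600e-02  2.830e-01  1.944e+00  1.000e-03  9.150e-01 -1.644e+00]
[0.44066845 0.07648661 0.07      ] stub [ 0.46435586 -0.07691495  0.032     ]
```

>>> move_arm(
  moves=[
    [0.01, 0, 0.25, 0, 0, 0],
    [0.01, 0, 0.5, 0, 0, 0],
    [0.01, 0, 0.75, 0, 0, 0],
    [0.01, 0, 0.98, 0, 0, 0],
    [0.01, 0, 0.98, 0, 0, 0],
  ],
)

```text
t: 3.15
ee_pos: [0.4409, 0.0767, 0.0993]
orientation: [-0.046, 0.999, 0.0, -0.003]
wrist_force: [-0.5, -0.7, 0.3]
gripper_width: 0.0856
```

>>> move_arm(
  moves=[
    [0, 0, 0, 0, 0, 0],
    [0, 0, 0, 0, 0, 0],
    [0, 0, 0, 0, 0, 0],
    [0, 0, 0, 0, 0, 0],
    [0, 0, 0, 0, 0, 0],
    [0, 0, 0, 0, 0, 0],
    [0, 0, 0, 0, 0, 0],
    [0, 0, 0, 0, 0, 0],
  ],
  fingers=-1,
  newtons=40,
)

```text
t: 3.82
ee_pos: [0.4443, 0.0753, 0.1032]
orientation: [-0.044, 0.999, 0.0, 0.001]
wrist_force: [0.1, 1.0, 7.5]
gripper_width: 0.0314
```

Run:
```python
from h import *
s=st();p=ctrl.snapshot('wrist');save(p,'w2');print(ctrl.grip_point_offset,wpix(p,s,(257.3,201),.07))
p=ctrl.snapshot('scene');save(p,'s2')
```

```text
t 3.82 p [0.4443 0.0753 0.1032] q [-4.44e-02  9.99e-01  1.00e-04  1.30e-03] w 0.0314 F [0.1 1.  7.5] j [ 0.014  0.456  2.03   0.     0.654 -1.646]
0.0539 [0.40872129 0.07242308 0.07      ]
```

View pics/w2.png

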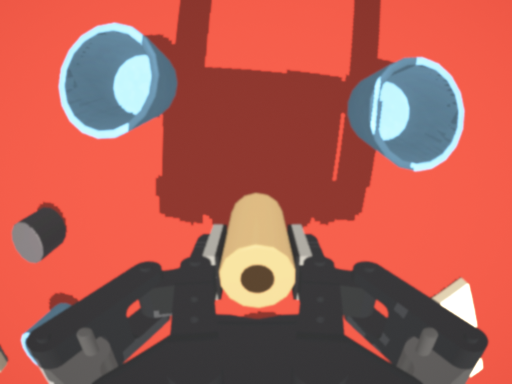

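View pics/s2.png

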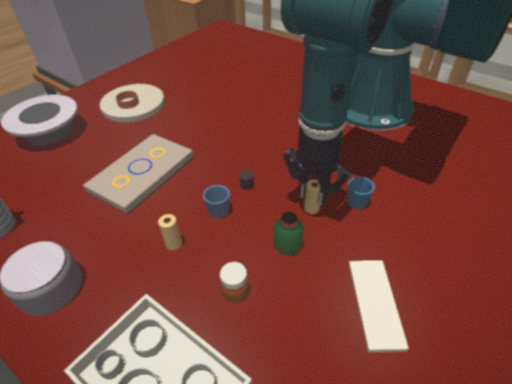

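Run:
```python
from h import *
s=st();p=ctrl.snapshot('wrist');w=wpix(p,s,(257.5,277.5),.07);print(w,'in tool',R.from_quat(s['orientation']).inv().apply(w-s['ee_pos']))
to(.5265,-.3073,.28,95.1)
```

```text
t 3.92 p [0.4443 0.0753 0.1032] q [-4.44e-02  9.99e-01  1.00e-04  1.30e-03] w 0.0312 F [-1.3  0.9  7.7] j [ 0.014  0.456  2.03   0.     0.654 -1.646]
[0.44164552 0.07544232 0.07      ] in tool [0.00271943 0.00039814 0.03316078]
-> (0.5265, -0.3073, 0.28) [-0.484, -3.884, -1.767] yaw 95.08 turnz -0.001
```

>>> move_arm(
  moves=[
    [0, 0, -0.2, 0, 0, 0],
    [0, 0, -0.5, 0, 0, 0],
    [0, 0, -0.8, 0, 0, 0],
    [0, 0, -1, 0, 0, 0],
    [0, 0, -1, 0, 0, 0],
  ],
)

```text
t: 4.38
ee_pos: [0.4459, 0.0752, 0.2062]
orientation: [-0.045, 0.999, -0.0, 0.004]
wrist_force: [-0.4, 1.1, -0.3]
gripper_width: 0.0313
```

>>> move_arm(
  moves=[
    [-0.03, -0.2, 0, 0, 0, 0],
    [-0.06, -0.5, 0, 0, 0, 0],
    [-0.1, -0.75, 0, 0, 0, 0],
    [-0.126, -0.97, 0, 0, 0, 0],
  ],
)

```text
t: 4.72
ee_pos: [0.4646, -0.0216, 0.2017]
orientation: [-0.045, 0.999, -0.0, 0.0]
wrist_force: [1.5, -0.3, -1.4]
gripper_width: 0.0312
```

>>> move_arm(
  moves=[
    [-0.03, -0.25, 0, 0, 0, 0],
    [-0.06, -0.5, 0, 0, 0, 0],
    [-0.1, -0.75, 0, 0, 0, 0],
    [-0.126, -0.97, 0, 0, 0, 0],
  ],
)

```text
t: 5.05
ee_pos: [0.4858, -0.1173, 0.2014]
orientation: [-0.044, 0.999, -0.0, -0.0]
wrist_force: [0.2, -0.3, -1.1]
gripper_width: 0.0314
```

>>> move_arm(
  moves=[
    [-0.03, -0.25, 0, 0, 0, 0],
    [-0.06, -0.5, 0, 0, 0, 0],
    [-0.1, -0.75, 0, 0, 0, 0],
    [-0.126, -0.97, 0, 0, 0, 0],
  ],
)

```text
t: 5.38
ee_pos: [0.5069, -0.2128, 0.2013]
orientation: [-0.044, 0.999, -0.0, -0.0]
wrist_force: [0.5, 0.3, -1.6]
gripper_width: 0.0309
```

>>> move_arm(
  moves=[
    [-0.03, -0.25, 0, 0, 0, 0],
    [-0.06, -0.5, 0, 0, 0, 0],
    [-0.1, -0.8, 0, 0, 0, 0],
    [-0.126, -0.97, 0, 0, 0, 0],
    [-0.126, -0.97, 0, 0, 0, 0],
    [-0.126, -0.97, 0, 0, 0, 0],
  ],
)

```text
t: 5.88
ee_pos: [0.5277, -0.3073, 0.201]
orientation: [-0.044, 0.999, 0.0, -0.0]
wrist_force: [0.4, 0.8, -1.1]
gripper_width: 0.0309
```

Run:
```python
from h import *
s=st();p=ctrl.snapshot('wrist');save(p,'w3');to(.5285,-.3073,.128,95.1)
p=ctrl.snapshot('scene');save(p,'s3')
```

```text
t 5.88 p [ 0.5277 -0.3073  0.201 ] q [-4.37e-02  9.99e-01  4.00e-04 -4.00e-04] w 0.0309 F [ 0.4  0.8 -1.1] j [-0.64   0.479  1.596  0.     1.068 -2.299]
-> (0.5285, -0.3073, 0.128) [-0.011, -0.013, 0.73] yaw 95.06 turnz -0.001
```

View pics/w3.png

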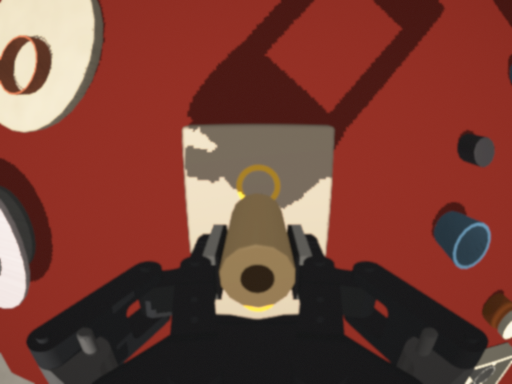

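View pics/s3.png

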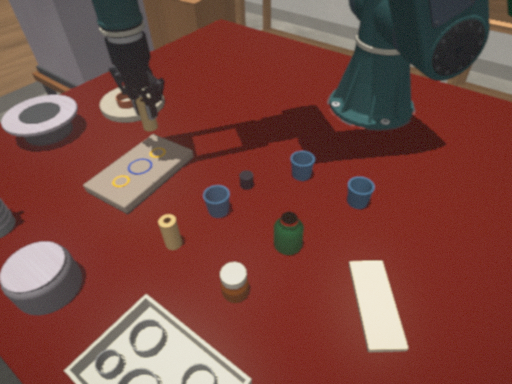

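Run:
```python
from h import *
s=st();p=ctrl.snapshot('wrist');print(wpix(p,s,(258.8,184),.025))
```

```text
t 5.98 p [ 0.5273 -0.3056  0.2012] q [-4.45e-02  9.99e-01  8.00e-04 -8.00e-04] w 0.0313 F [ 0.   0.3 -0.8] j [-0.639  0.478  1.598  0.     1.068 -2.299]
[ 0.5231183  -0.30386472  0.025     ]
```

>>> move_arm(
  moves=[
    [-0.01, 0, 0.25, 0, 0, 0],
    [-0.01, 0, 0.5, 0, 0, 0],
    [-0.01, 0, 0.65, 0, 0, 0],
    [-0.01, 0, 0.69, 0, 0, 0],
    [-0.01, 0, 0.71, 0, 0, 0],
    [-0.01, 0, 0.71, 0, 0, 0],
  ],
)

```text
t: 6.53
ee_pos: [0.5293, -0.3061, 0.1311]
orientation: [-0.045, 0.999, 0.0, -0.0]
wrist_force: [0.4, 0.2, -1.2]
gripper_width: 0.0309
```

>>> move_arm(
  moves=[
    [0.01, 0, 0.01, 0, 0, 0],
    [0.01, 0, 0.02, 0, 0, 0],
    [0.01, 0, 0.03, 0, 0, 0],
    [0.01, 0, 0.03, 0, 0, 0],
  ],
)

```text
t: 6.87
ee_pos: [0.5284, -0.307, 0.1285]
orientation: [-0.045, 0.999, -0.0, 0.0]
wrist_force: [-1.1, 0.8, -1.4]
gripper_width: 0.031
```

>>> move_arm(
  moves=[
    [0, 0, 0.01, 0, 0, 0],
    [0, 0, 0.015, 0, 0, 0],
    [0, 0, 0.015, 0, 0, 0],
  ],
)

```text
t: 7.12
ee_pos: [0.5285, -0.307, 0.1282]
orientation: [-0.045, 0.999, -0.0, 0.0]
wrist_force: [-2.8, 1.8, 11.9]
gripper_width: 0.031
```

>>> move_arm(
  moves=[
    [0, 0, 0.01, 0, 0, 0],
    [0, 0, 0.01, 0, 0, 0],
    [0, 0, 0.01, 0, 0, 0],
  ],
)

```text
t: 7.37
ee_pos: [0.5285, -0.307, 0.1282]
orientation: [-0.045, 0.999, -0.001, 0.001]
wrist_force: [-5.7, 2.9, 19.1]
gripper_width: 0.0311
```

>>> move_arm(
  moves=[
    [0, 0, -0.01, 0, 0, 0],
    [0, 0, -0.01, 0, 0, 0],
    [0, 0, -0.01, 0, 0, 0],
    [0, 0, -0.01, 0, 0, 0],
    [0, 0, -0.01, 0, 0, 0],
    [0, 0, -0.01, 0, 0, 0],
    [0, 0, -0.01, 0, 0, 0],
  ],
  fingers=1,
)

```text
t: 7.95
ee_pos: [0.5281, -0.3067, 0.1262]
orientation: [-0.045, 0.999, 0.0, -0.0]
wrist_force: [-0.3, -0.3, 0.1]
gripper_width: 0.0853
```

>>> move_arm(
  moves=[
    [0, 0, -0.2, 0, 0, 0],
    [0, 0, -0.5, 0, 0, 0],
    [0, 0, -0.8, 0, 0, 0],
    [0, 0, -0.8, 0, 0, 0],
  ],
)

```text
t: 8.28
ee_pos: [0.5309, -0.3087, 0.212]
orientation: [-0.045, 0.999, -0.003, 0.004]
wrist_force: [0.8, -1.4, 0.3]
gripper_width: 0.0856
```

Run:
```python
from h import *
s=st();p=ctrl.snapshot('wrist');save(p,'w4');to(.682,-.0927,.205,95.1)
p=ctrl.snapshot('scene');save(p,'s4')
```

```text
t 8.28 p [ 0.5309 -0.3087  0.212 ] q [-0.0446  0.999  -0.003   0.0036] w 0.0856 F [ 0.8 -1.4  0.3] j [-0.639  0.467  1.585 -0.     1.08  -2.299]
-> (0.682, -0.0927, 0.205) [-1.705, 2.011, 0.047] yaw 95.11 turnz 0.0
```

View pics/w4.png

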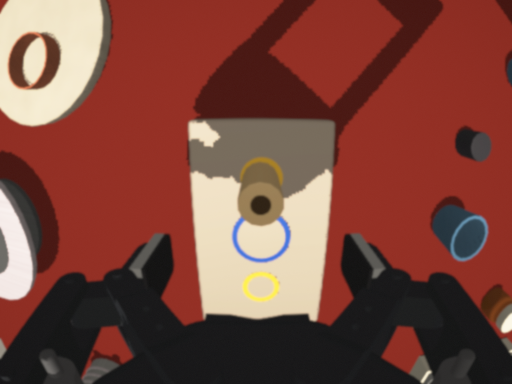

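View pics/s4.png

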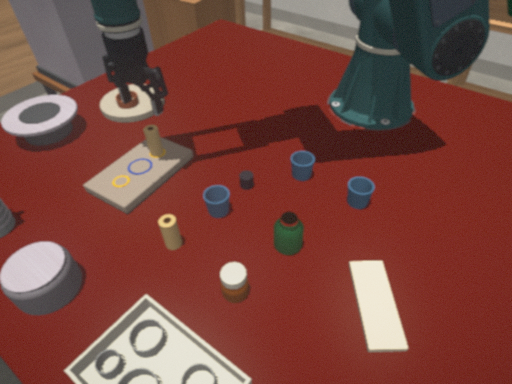

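>>> move_arm(
  moves=[
    [-0.19, 0.22, 0, 0, 0, 0],
    [-0.38, 0.44, 0, 0, 0, 0],
    [-0.571, 0.667, 0, 0, 0, 0],
  ],
)

```text
t: 8.63
ee_pos: [0.5786, -0.2345, 0.2048]
orientation: [-0.044, 0.999, 0.001, -0.001]
wrist_force: [0.7, 0.4, -0.6]
gripper_width: 0.0853
```

>>> move_arm(
  moves=[
    [-0.19, 0.22, 0, 0, 0, 0],
    [-0.38, 0.44, 0, 0, 0, 0],
    [-0.571, 0.667, 0, 0, 0, 0],
  ],
)

```text
t: 8.88
ee_pos: [0.6297, -0.1623, 0.2045]
orientation: [-0.044, 0.999, 0.001, -0.002]
wrist_force: [0.9, -0.7, -0.0]
gripper_width: 0.0853
```

>>> move_arm(
  moves=[
    [-0.19, 0.22, 0, 0, 0, 0],
    [-0.38, 0.44, 0, 0, 0, 0],
    [-0.571, 0.667, 0, 0, 0, 0],
    [-0.571, 0.667, 0, 0, 0, 0],
    [-0.571, 0.667, 0, 0, 0, 0],
  ],
)

```text
t: 9.3
ee_pos: [0.6807, -0.0906, 0.2044]
orientation: [-0.046, 0.999, 0.0, -0.001]
wrist_force: [0.2, -0.7, -0.2]
gripper_width: 0.0852
```

Run:
```python
from h import *
s=st();p=ctrl.snapshot('wrist');save(p,'w5');to(.682,-.0927,.102,95.1)
```

```text
t 9.3 p [ 0.6807 -0.0906  0.2044] q [-4.590e-02  9.989e-01  3.000e-04 -1.400e-03] w 0.0852 F [ 0.2 -0.7 -0.2] j [-0.233  0.573  1.408 -0.     1.164 -1.895]
-> (0.682, -0.0927, 0.102) [-0.021, -0.012, 1.026] yaw 95.19 turnz 0.003
```

View pics/w5.png

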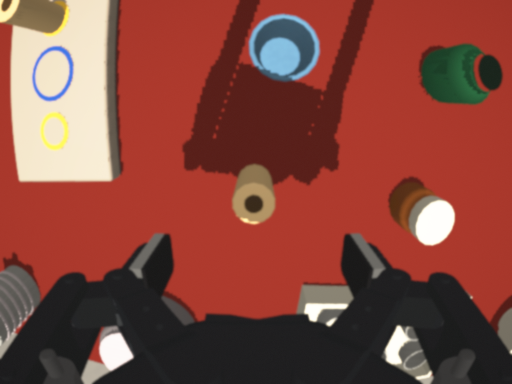

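>>> move_arm(
  moves=[
    [0, -0.01, 0.25, 0, 0, 0],
    [0, -0.01, 0.5, 0, 0, 0],
    [0, -0.01, 0.75, 0, 0, 0],
    [0, -0.01, 1, 0, 0, 0],
    [0, -0.01, 1, 0, 0, 0],
  ],
)

```text
t: 9.77
ee_pos: [0.6763, -0.0939, 0.1006]
orientation: [-0.044, 0.999, 0.001, -0.005]
wrist_force: [-0.5, 0.9, 0.4]
gripper_width: 0.0852
```

>>> move_arm(
  moves=[
    [0, 0, 0, 0, 0, 0],
    [0, 0, 0, 0, 0, 0],
    [0, 0, 0, 0, 0, 0],
    [0, 0, 0, 0, 0, 0],
    [0, 0, 0, 0, 0, 0],
    [0, 0, 0, 0, 0, 0],
    [0, 0, 0, 0, 0, 0],
    [0, 0, 0, 0, 0, 0],
  ],
  fingers=-1,
)

```text
t: 10.43
ee_pos: [0.6821, -0.0935, 0.1082]
orientation: [-0.045, 0.999, -0.001, 0.001]
wrist_force: [-0.7, 0.2, 6.6]
gripper_width: 0.0312
```

Run:
```python
from h import *
s=st();p=ctrl.snapshot('wrist');save(p,'w6')
to(.6425,-.297,.205,95.1)
```

```text
t 10.43 p [ 0.6821 -0.0935  0.1082] q [-4.47e-02  9.99e-01 -6.00e-04  1.30e-03] w 0.0312 F [-0.7  0.2  6.6] j [-2.360e-01  6.810e-01  1.475e+00 -1.000e-03  9.830e-01 -1.896e+00]
-> (0.6425, -0.297, 0.205) [0.574, -1.993, -0.967] yaw 95.13 turnz 0.001
```

View pics/w6.png

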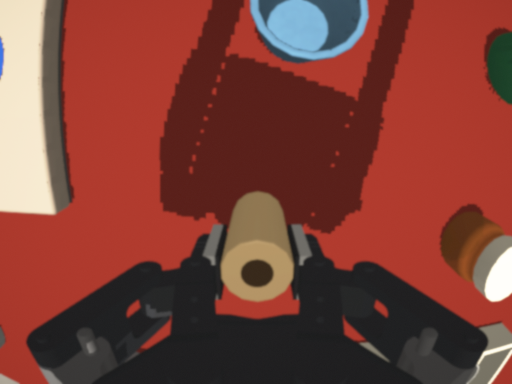

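>>> move_arm(
  moves=[
    [0, 0, -0.2, 0, 0, 0],
    [0, 0, -0.5, 0, 0, 0],
    [0, 0, -0.8, 0, 0, 0],
    [0, 0, -1, 0, 0, 0],
    [0, 0, -1, 0, 0, 0],
  ],
)

```text
t: 10.9
ee_pos: [0.6839, -0.0937, 0.2123]
orientation: [-0.045, 0.999, -0.001, 0.004]
wrist_force: [1.1, -0.5, -0.3]
gripper_width: 0.0308
```

>>> move_arm(
  moves=[
    [0.07, -0.25, 0, 0, 0, 0],
    [0.14, -0.5, 0, 0, 0, 0],
    [0.21, -0.75, 0, 0, 0, 0],
    [0.28, -0.995, 0, 0, 0, 0],
  ],
)

```text
t: 11.23
ee_pos: [0.6613, -0.1954, 0.2057]
orientation: [-0.045, 0.999, 0.0, -0.001]
wrist_force: [-0.0, 0.3, -0.9]
gripper_width: 0.0312
```

>>> move_arm(
  moves=[
    [0.07, -0.25, 0, 0, 0, 0],
    [0.14, -0.5, 0, 0, 0, 0],
    [0.21, -0.8, 0, 0, 0, 0],
    [0.28, -0.995, 0, 0, 0, 0],
    [0.28, -0.995, 0, 0, 0, 0],
    [0.28, -0.995, 0, 0, 0, 0],
  ],
)

```text
t: 11.73
ee_pos: [0.6422, -0.2973, 0.2055]
orientation: [-0.043, 0.999, 0.0, -0.001]
wrist_force: [-0.4, 1.2, -1.2]
gripper_width: 0.0312
```

Run:
```python
from h import *
s=st();p=ctrl.snapshot('wrist');save(p,'w7')
to(.643,-.297,.133,95.1)
```

```text
t 11.73 p [ 0.6422 -0.2973  0.2055] q [-4.350e-02  9.991e-01  4.000e-04 -5.000e-04] w 0.0312 F [-0.4  1.2 -1.2] j [-0.531  0.598  1.355  0.     1.19  -2.189]
-> (0.643, -0.297, 0.133) [-0.005, -0.01, 0.726] yaw 95.06 turnz -0.002
```

View pics/w7.png

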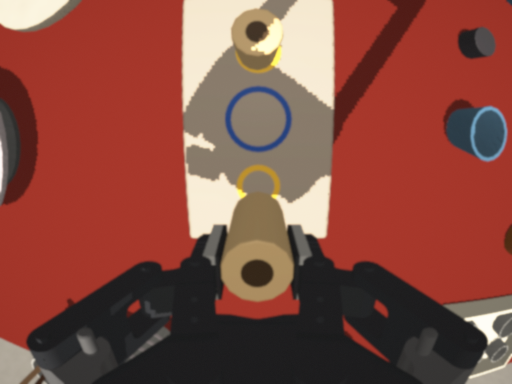

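>>> move_arm(
  moves=[
    [0, 0, 0.25, 0, 0, 0],
    [0, 0, 0.5, 0, 0, 0],
    [0, 0, 0.66, 0, 0, 0],
    [0, 0, 0.69, 0, 0, 0],
    [0, 0, 0.7, 0, 0, 0],
    [0, 0, 0.7, 0, 0, 0],
  ],
)

```text
t: 12.28
ee_pos: [0.6436, -0.2956, 0.1368]
orientation: [-0.045, 0.999, -0.0, 0.0]
wrist_force: [0.5, 0.2, -1.0]
gripper_width: 0.031
```

>>> move_arm(
  moves=[
    [0, 0, 0.01, 0, 0, 0],
    [0, 0, 0.02, 0, 0, 0],
    [0, 0, 0.02, 0, 0, 0],
  ],
)

```text
t: 12.53
ee_pos: [0.6436, -0.2966, 0.1355]
orientation: [-0.045, 0.999, -0.001, 0.001]
wrist_force: [-0.3, 0.3, -0.7]
gripper_width: 0.031
```

>>> move_arm(
  moves=[
    [0, 0, 0.01, 0, 0, 0],
    [0, 0, 0.015, 0, 0, 0],
    [0, 0, 0.015, 0, 0, 0],
  ],
)

```text
t: 12.78
ee_pos: [0.6432, -0.2966, 0.1333]
orientation: [-0.045, 0.999, -0.0, 0.0]
wrist_force: [-0.3, 0.6, 1.1]
gripper_width: 0.0312
```

>>> move_arm(
  moves=[
    [0, 0, 0.005, 0, 0, 0],
    [0, 0, 0.01, 0, 0, 0],
    [0, 0, 0.01, 0, 0, 0],
  ],
)

```text
t: 13.03
ee_pos: [0.6433, -0.2965, 0.1333]
orientation: [-0.045, 0.999, -0.0, 0.0]
wrist_force: [-1.7, 0.5, 7.0]
gripper_width: 0.0312
```

>>> move_arm(
  moves=[
    [0, 0, 0, 0, 0, 0],
    [0, 0, 0, 0, 0, 0],
    [0, 0, 0, 0, 0, 0],
    [0, 0, 0, 0, 0, 0],
    [0, 0, 0, 0, 0, 0],
    [0, 0, 0, 0, 0, 0],
    [0, 0, 0, 0, 0, 0],
  ],
  fingers=1,
)

```text
t: 13.62
ee_pos: [0.643, -0.2964, 0.1318]
orientation: [-0.045, 0.999, -0.0, -0.0]
wrist_force: [-0.0, -0.6, 0.1]
gripper_width: 0.0853
```

>>> move_arm(
  moves=[
    [0, 0, -0.2, 0, 0, 0],
    [0, 0, -0.5, 0, 0, 0],
    [0, 0, -0.8, 0, 0, 0],
    [0, 0, -0.8, 0, 0, 0],
    [0, 0, -0.8, 0, 0, 0],
  ],
)

```text
t: 14.03
ee_pos: [0.6444, -0.2971, 0.2146]
orientation: [-0.045, 0.999, -0.001, 0.002]
wrist_force: [-0.5, 0.4, -0.0]
gripper_width: 0.0856
```

Run:
```python
from h import *
s=st();p=ctrl.snapshot('wrist');save(p,'w8')
to(.564,-.0795,.205,95.1)
```

```text
t 14.03 p [ 0.6444 -0.2971  0.2146] q [-0.0446  0.999  -0.0014  0.0021] w 0.0856 F [-0.5  0.4 -0. ] j [-0.529  0.59   1.347 -0.     1.2   -2.189]
-> (0.564, -0.0795, 0.205) [0.597, 2.233, 0.074] yaw 95.11 turnz 0.0
```

View pics/w8.png

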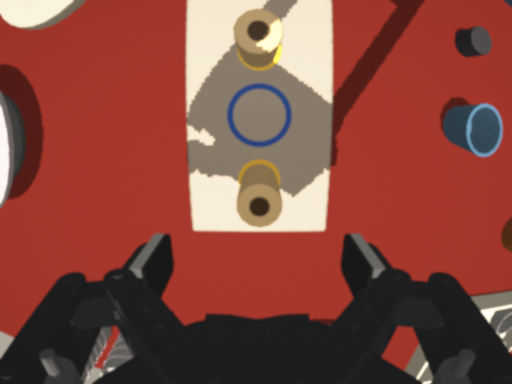

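>>> move_arm(
  moves=[
    [0.066, 0.25, 0, 0, 0, 0],
    [0.13, 0.5, 0, 0, 0, 0],
    [0.199, 0.744, 0, 0, 0, 0],
  ],
)

```text
t: 14.33
ee_pos: [0.6152, -0.2231, 0.2099]
orientation: [-0.044, 0.999, 0.001, -0.001]
wrist_force: [0.7, 0.1, 0.2]
gripper_width: 0.0855
```

>>> move_arm(
  moves=[
    [0.066, 0.25, 0, 0, 0, 0],
    [0.13, 0.5, 0, 0, 0, 0],
    [0.199, 0.744, 0, 0, 0, 0],
  ],
)

```text
t: 14.58
ee_pos: [0.5885, -0.1502, 0.2102]
orientation: [-0.045, 0.999, 0.001, -0.001]
wrist_force: [-0.2, 0.4, 0.4]
gripper_width: 0.0853
```

>>> move_arm(
  moves=[
    [0.066, 0.25, 0, 0, 0, 0],
    [0.13, 0.5, 0, 0, 0, 0],
    [0.199, 0.744, 0, 0, 0, 0],
    [0.199, 0.744, 0, 0, 0, 0],
    [0.199, 0.744, 0, 0, 0, 0],
  ],
)

```text
t: 15.0
ee_pos: [0.5622, -0.078, 0.2106]
orientation: [-0.046, 0.999, 0.0, -0.002]
wrist_force: [-0.1, 0.3, -1.1]
gripper_width: 0.0855
```

Run:
```python
from h import *
s=st();p=ctrl.snapshot('wrist');save(p,'w9')
to(.564,-.0795,.09,95.1)
```

```text
t 15.0 p [ 0.5622 -0.078   0.2106] q [-4.56e-02  9.99e-01  4.00e-04 -1.60e-03] w 0.0855 F [-0.1  0.3 -1.1] j [-0.259  0.415  1.684 -0.     1.047 -1.921]
-> (0.564, -0.0795, 0.09) [-0.01, -0.005, 1.21] yaw 95.18 turnz 0.003
```

View pics/w9.png

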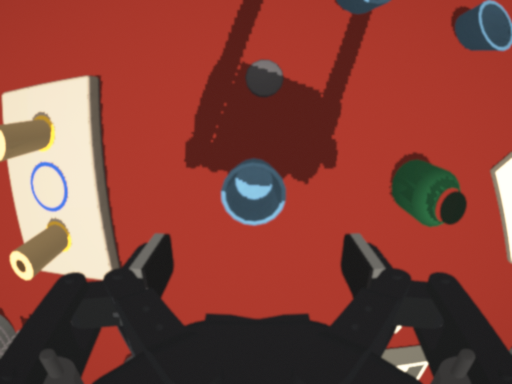

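>>> move_arm(
  moves=[
    [-0.005, -0.01, 0.25, 0, 0, 0],
    [-0.005, -0.01, 0.5, 0, 0, 0],
    [-0.005, -0.01, 0.75, 0, 0, 0],
    [-0.005, -0.01, 0.9, 0, 0, 0],
  ],
)

```text
t: 15.38
ee_pos: [0.5636, -0.0813, 0.1192]
orientation: [-0.044, 0.999, 0.0, -0.001]
wrist_force: [0.0, -0.6, -0.1]
gripper_width: 0.0857
```

>>> move_arm(
  moves=[
    [0, 0, 0.15, 0, 0, 0],
    [0, 0, 0.3, 0, 0, 0],
    [0, 0, 0.3, 0, 0, 0],
  ],
)

```text
t: 15.63
ee_pos: [0.5629, -0.0812, 0.0887]
orientation: [-0.044, 0.999, 0.001, -0.002]
wrist_force: [-0.2, -0.5, -0.9]
gripper_width: 0.0853
```

>>> move_arm(
  moves=[
    [0, 0, 0, 0, 0, 0],
    [0, 0, 0, 0, 0, 0],
    [0, 0, 0, 0, 0, 0],
    [0, 0, 0, 0, 0, 0],
    [0, 0, 0, 0, 0, 0],
    [0, 0, 0, 0, 0, 0],
    [0, 0, 0, 0, 0, 0],
  ],
  fingers=-1,
  newtons=30,
)

```text
t: 16.22
ee_pos: [0.565, -0.0808, 0.093]
orientation: [-0.045, 0.999, -0.001, 0.001]
wrist_force: [-1.2, -0.6, 6.7]
gripper_width: 0.0527
```

Run:
```python
from h import *
s=st();p=ctrl.snapshot('wrist');save(p,'w10')
to(.5845,-.302,.2,95.1)
```

```text
t 16.22 p [ 0.565  -0.0808  0.093 ] q [-4.47e-02  9.99e-01 -6.00e-04  1.00e-03] w 0.0527 F [-1.2 -0.6  6.7] j [-2.630e-01  5.810e-01  1.767e+00 -1.000e-03  7.910e-01 -1.922e+00]
-> (0.5845, -0.302, 0.2) [0.002, -2.222, -1.067] yaw 95.12 turnz 0.001
```

View pics/w10.png

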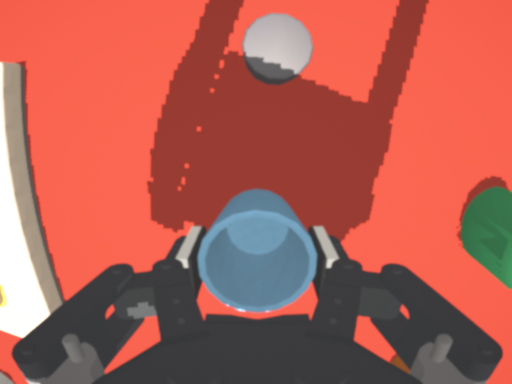

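>>> move_arm(
  moves=[
    [0, 0, -0.15, 0, 0, 0],
    [0, 0, -0.4, 0, 0, 0],
    [0, 0, -0.7, 0, 0, 0],
    [0, 0, -1, 0, 0, 0],
    [0, 0, -1, 0, 0, 0],
    [0, 0, -1, 0, 0, 0],
  ],
)

```text
t: 16.77
ee_pos: [0.5654, -0.0805, 0.1938]
orientation: [-0.045, 0.999, -0.001, 0.002]
wrist_force: [-0.4, 0.6, -1.8]
gripper_width: 0.0525
```

Run:
```python
from h import *
s=st();p=ctrl.snapshot('wrist');save(p,'w11')
w=wpix(p,s,(257,260),s['ee_pos'][2]-.043);print('rim in tool',R.from_quat(s['orientation']).inv().apply(w-s['ee_pos']))
to(.5845,-.302,.2,95.1)
```

```text
t 16.77 p [ 0.5654 -0.0805  0.1938] q [-4.46e-02  9.99e-01 -6.00e-04  2.00e-03] w 0.0525 F [-0.4  0.6 -1.8] j [-0.262  0.437  1.696  0.     1.004 -1.923]
rim in tool [0.00546603 0.00020091 0.04297808]
-> (0.5845, -0.302, 0.2) [-0.004, -2.227, -0.077] yaw 95.12 turnz 0.001
```

View pics/w11.png

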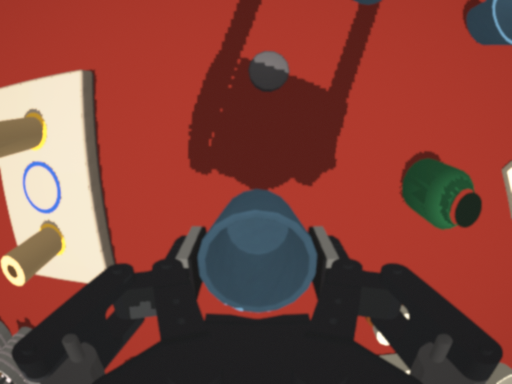

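>>> move_arm(
  moves=[
    [-0.003, -0.2, -0.05, 0, 0, 0],
    [-0.006, -0.45, -0.1, 0, 0, 0],
    [-0.01, -0.74, -0.1, 0, 0, 0],
  ],
)

```text
t: 17.07
ee_pos: [0.571, -0.1533, 0.2007]
orientation: [-0.046, 0.999, 0.001, -0.001]
wrist_force: [0.7, -0.4, -0.6]
gripper_width: 0.0526
```

>>> move_arm(
  moves=[
    [-0.003, -0.25, 0, 0, 0, 0],
    [-0.006, -0.5, 0, 0, 0, 0],
    [-0.01, -0.74, 0, 0, 0, 0],
  ],
)

```text
t: 17.32
ee_pos: [0.5782, -0.2283, 0.1996]
orientation: [-0.045, 0.999, 0.001, -0.002]
wrist_force: [0.2, 0.1, -1.8]
gripper_width: 0.0523
```

>>> move_arm(
  moves=[
    [-0.003, -0.25, 0, 0, 0, 0],
    [-0.006, -0.55, 0, 0, 0, 0],
    [-0.01, -0.74, 0, 0, 0, 0],
    [-0.01, -0.74, 0, 0, 0, 0],
    [-0.01, -0.74, 0, 0, 0, 0],
  ],
)

```text
t: 17.73
ee_pos: [0.5863, -0.3016, 0.2002]
orientation: [-0.044, 0.999, 0.001, -0.001]
wrist_force: [-0.7, 0.8, -0.6]
gripper_width: 0.0526
```

Run:
```python
from h import *
s=st();p=ctrl.snapshot('wrist');save(p,'w12')
to(.587,-.302,.118,95.1)
p=ctrl.snapshot('scene');save(p,'s12')
```

```text
t 17.73 p [ 0.5863 -0.3016  0.2002] q [-4.36e-02  9.99e-01  9.00e-04 -1.00e-03] w 0.0526 F [-0.7  0.8 -0.6] j [-0.58   0.542  1.48   0.     1.123 -2.238]
-> (0.587, -0.302, 0.118) [-0.008, -0.017, 0.825] yaw 95.06 turnz -0.001
```

View pics/w12.png

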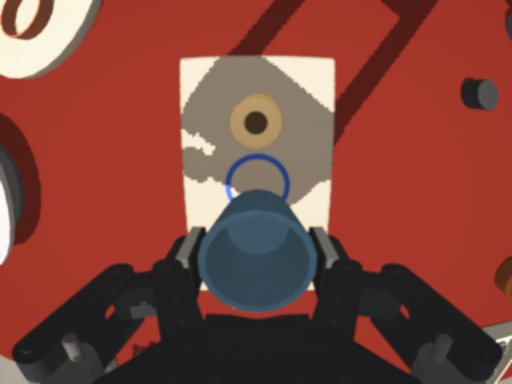

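View pics/s12.png

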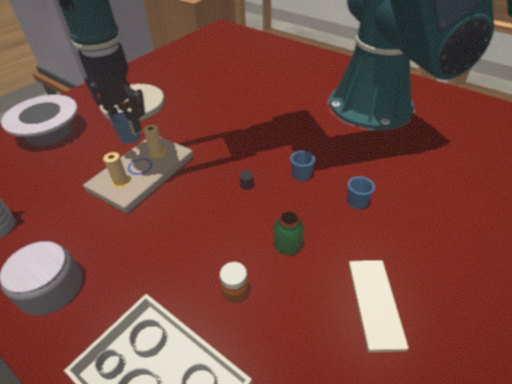

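>>> move_arm(
  moves=[
    [0, -0.01, 0.2, 0, 0, 0],
    [0, -0.01, 0.4, 0, 0, 0],
    [0, -0.01, 0.6, 0, 0, 0],
    [0, -0.01, 0.75, 0, 0, 0],
    [0, -0.01, 0.79, 0, 0, 0],
    [0, -0.01, 0.79, 0, 0, 0],
  ],
)

```text
t: 18.33
ee_pos: [0.5861, -0.3002, 0.1214]
orientation: [-0.045, 0.999, 0.001, -0.002]
wrist_force: [-0.5, -0.5, -0.9]
gripper_width: 0.0526
```

>>> move_arm(
  moves=[
    [0, 0, 0.01, 0, 0, 0],
    [0, 0, 0.02, 0, 0, 0],
    [0, 0, 0.02, 0, 0, 0],
  ],
)

```text
t: 18.58
ee_pos: [0.5877, -0.3023, 0.122]
orientation: [-0.045, 0.999, -0.001, 0.001]
wrist_force: [-0.9, 0.1, -1.5]
gripper_width: 0.0525
```

>>> move_arm(
  moves=[
    [0, 0, 0.01, 0, 0, 0],
    [0, 0, 0.015, 0, 0, 0],
    [0, 0, 0.015, 0, 0, 0],
  ],
)

```text
t: 18.83
ee_pos: [0.5872, -0.3023, 0.1197]
orientation: [-0.045, 0.999, -0.0, 0.0]
wrist_force: [-0.1, -0.2, -1.6]
gripper_width: 0.0523
```

>>> move_arm(
  moves=[
    [0, 0, 0.01, 0, 0, 0],
    [0, 0, 0.015, 0, 0, 0],
    [0, 0, 0.015, 0, 0, 0],
  ],
)

```text
t: 19.08
ee_pos: [0.5872, -0.3023, 0.1182]
orientation: [-0.045, 0.999, -0.0, 0.0]
wrist_force: [-0.8, -0.5, 0.9]
gripper_width: 0.0522
```

>>> move_arm(
  moves=[
    [0, 0, 0.01, 0, 0, 0],
    [0, 0, 0.015, 0, 0, 0],
    [0, 0, 0.015, 0, 0, 0],
  ],
)

```text
t: 19.33
ee_pos: [0.5873, -0.3022, 0.118]
orientation: [-0.045, 0.999, -0.0, 0.0]
wrist_force: [-3.2, 2.4, 11.5]
gripper_width: 0.0526
```

Contact with the base. I'll back off 1 mm, open, lift and look.

>>> move_arm(
  moves=[
    [0, 0, -0.01, 0, 0, 0],
    [0, 0, -0.01, 0, 0, 0],
    [0, 0, -0.01, 0, 0, 0],
    [0, 0, -0.01, 0, 0, 0],
    [0, 0, -0.01, 0, 0, 0],
    [0, 0, -0.01, 0, 0, 0],
  ],
  fingers=1,
)

```text
t: 19.83
ee_pos: [0.5871, -0.3022, 0.1172]
orientation: [-0.045, 0.999, 0.0, -0.0]
wrist_force: [1.0, 0.1, -0.2]
gripper_width: 0.0859
```

>>> move_arm(
  moves=[
    [0, 0, -0.2, 0, 0, 0],
    [0, 0, -0.5, 0, 0, 0],
    [0, 0, -0.8, 0, 0, 0],
    [0, 0, -1, 0, 0, 0],
    [0, 0, -1, 0, 0, 0],
  ],
)

```text
t: 20.25
ee_pos: [0.5895, -0.3037, 0.2226]
orientation: [-0.045, 0.999, -0.003, 0.003]
wrist_force: [0.2, -0.0, -0.2]
gripper_width: 0.0853
```

Run:
```python
from h import *
s=st();p=ctrl.snapshot('wrist');save(p,'w13')
p=ctrl.snapshot('scene');save(p,'s13')
i=p['pixels'][:,:,::-1];cv2.imwrite('pics/s13c.png',cv2.resize(i[100:230,60:240],None,fx=3.5,fy=3.5,interpolation=cv2.INTER_CUBIC))
to(.5685,.2765,.2,128.15)
```

```text
t 20.25 p [ 0.5895 -0.3037  0.2226] q [-0.0446  0.999  -0.0026  0.0035] w 0.0853 F [ 0.2 -0.  -0.2] j [-0.58   0.519  1.458 -0.     1.156 -2.24 ]
-> (0.5685, 0.2765, 0.2) [-0.326, 5.784, 0.176] yaw 95.11 turnz -1.153
```

View pics/w13.png

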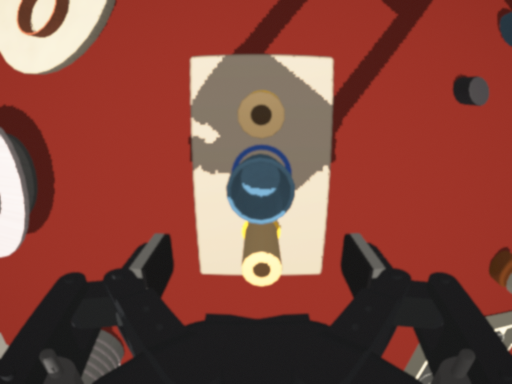

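View pics/s13c.png

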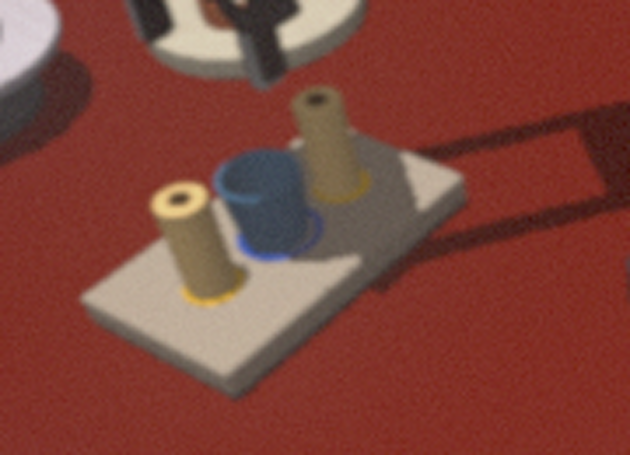

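>>> move_arm(
  moves=[
    [-0.018, 0.32, 0, 0, 0, 0],
    [-0.036, 0.64, 0, 0, 0, 0],
    [-0.054, 0.964, 0, 0, 0, 0],
  ],
)

```text
t: 20.6
ee_pos: [0.5826, -0.2047, 0.2154]
orientation: [-0.044, 0.999, 0.001, -0.001]
wrist_force: [-1.2, 0.3, 0.9]
gripper_width: 0.0852
```

>>> move_arm(
  moves=[
    [-0.018, 0.32, 0, 0, 0, 0],
    [-0.036, 0.64, 0, 0, 0, 0],
    [-0.054, 0.964, 0, 0, 0, 0],
  ],
)

```text
t: 20.85
ee_pos: [0.5794, -0.1075, 0.2155]
orientation: [-0.044, 0.999, 0.001, -0.002]
wrist_force: [-0.3, 0.5, 0.9]
gripper_width: 0.0853
```

>>> move_arm(
  moves=[
    [-0.018, 0.32, 0, 0, 0, 0],
    [-0.036, 0.64, 0, 0, 0, 0],
    [-0.054, 0.964, 0, 0, 0, 0],
  ],
)

```text
t: 21.1
ee_pos: [0.5761, -0.0111, 0.2156]
orientation: [-0.044, 0.999, 0.0, -0.002]
wrist_force: [0.4, -0.7, 0.8]
gripper_width: 0.0852
```

>>> move_arm(
  moves=[
    [-0.018, 0.32, 0, 0, 0, 0],
    [-0.036, 0.64, 0, 0, 0, 0],
    [-0.054, 0.964, 0, 0, 0, 0],
  ],
)

```text
t: 21.35
ee_pos: [0.5729, 0.0852, 0.2156]
orientation: [-0.045, 0.999, -0.0, -0.002]
wrist_force: [-0.4, 1.1, -0.0]
gripper_width: 0.0855
```

>>> move_arm(
  moves=[
    [-0.018, 0.32, 0, 0, 0, 0],
    [-0.036, 0.64, 0, 0, 0, 0],
    [-0.054, 0.964, 0, 0, 0, 0],
  ],
)

```text
t: 21.6
ee_pos: [0.5697, 0.1816, 0.2155]
orientation: [-0.045, 0.999, -0.0, -0.002]
wrist_force: [0.2, 0.5, -0.1]
gripper_width: 0.0853
```

>>> move_arm(
  moves=[
    [-0.018, 0.32, 0, 0, 0, 0],
    [-0.036, 0.64, 0, 0, 0, 0],
    [-0.054, 0.964, 0, 0, 0, 0],
    [-0.054, 0.964, 0, 0, 0, 0],
  ],
)

```text
t: 21.93
ee_pos: [0.5666, 0.2819, 0.2156]
orientation: [-0.046, 0.999, 0.001, -0.001]
wrist_force: [0.4, -1.0, 1.3]
gripper_width: 0.0857
```

>>> move_arm(
  moves=[
    [0, 0, 0, 0, 0, -0.2],
    [0, 0, 0, 0, 0, -0.4],
    [0, 0, 0, 0, 0, -0.6],
    [0, 0, 0, 0, 0, -0.8],
    [0, 0, 0, 0, 0, -1],
    [0, 0, 0, 0, 0, -1],
  ],
)

```text
t: 22.43
ee_pos: [0.567, 0.2761, 0.2156]
orientation: [-0.292, 0.956, -0.0, -0.002]
wrist_force: [-0.6, 0.8, 0.2]
gripper_width: 0.0854
```

Run:
```python
from h import *
s=st();p=ctrl.snapshot('wrist');save(p,'w14')
p=ctrl.snapshot('top');save(p,'t14')
i=p['pixels'][:,:,::-1];cv2.imwrite('pics/t14c.png',cv2.resize(i[120:240,330:430],None,fx=5,fy=5,interpolation=cv2.INTER_CUBIC))
to(.5685,.2765,.15,128.15)
```

```text
t 22.43 p [0.567  0.2761 0.2156] q [-2.920e-01  9.564e-01 -2.000e-04 -1.600e-03] w 0.0854 F [-0.6  0.8  0.2] j [ 0.344  0.489  1.534 -0.     1.122 -1.819]
-> (0.5685, 0.2765, 0.15) [-0.013, -0.005, 0.661] yaw 123.57 turnz -0.16
```

View pics/w14.png

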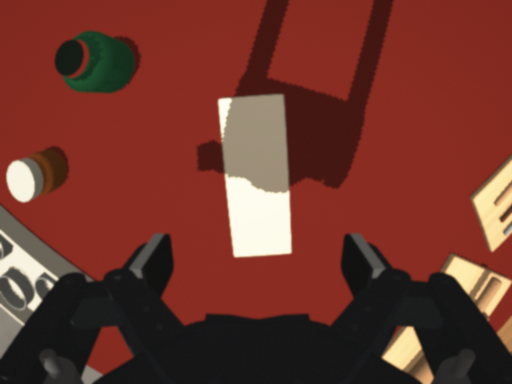

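View pics/t14c.png

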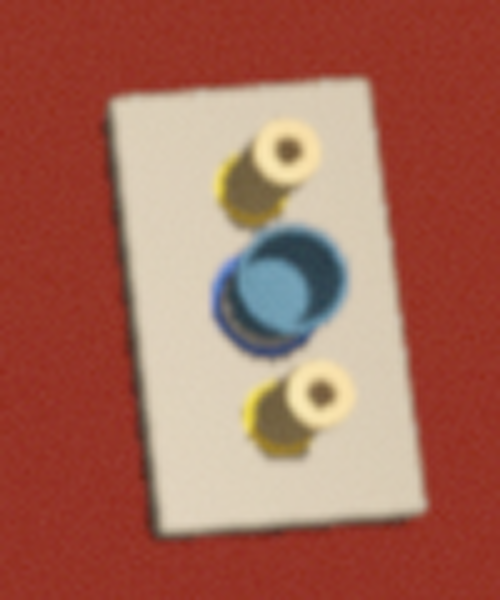

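```bash
cat > chk.py <<'E'
from h import *
def inbase(w):
    d=np.array(w)[:2]-np.array([.5843,-.3022]);c,s_=np.cos(.089),np.sin(.089);return np.round([(c*d[0]+s_*d[1])*1000,(-s_*d[0]+c*d[1])*1000],1)
E
python3 - <<'E'
from chk import *
s=st();p=ctrl.snapshot('top')
f=lambda u,v:(330+(u-2)/5,120+(v-2)/5)
for n,uv,z in(('p2',(287,151),.095),('p1',(320,395),.095),('cup',(293,280),.075)):
    w=pix2w(p,f(*uv),z);print(n,w,inbase(w))
p=ctrl.snapshot('scene');save(p,'s14')
i=p['pixels'][:,:,::-1];cv2.imwrite('pics/s14c.png',cv2.resize(i[100:230,60:240],None,fx=4,fy=4,interpolation=cv2.INTER_CUBIC))
E
```

```text
t 22.53 p [0.5672 0.2763 0.2161] q [-2.888e-01  9.574e-01 -1.000e-04 -1.200e-03] w 0.0853 F [ 0.6 -0.2  0.7] j [ 0.344  0.488  1.534 -0.     1.122 -1.813]
p2 [ 0.64360719 -0.29574905  0.095     ] [59.6  1.2]
p1 [ 0.52771133 -0.30671325  0.095     ] [-56.8   0.5]
cup [ 0.58600289 -0.30154338  0.075     ] [1.8 0.5]
```

View pics/s14c.png

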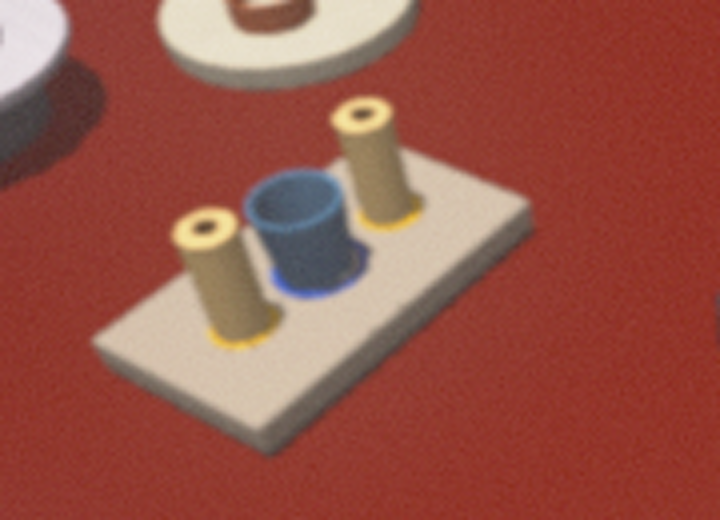

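>>> move_arm(
  moves=[
    [0, 0, 0.2, 0, 0, -0.08],
    [0, 0, 0.4, 0, 0, -0.16],
    [0, 0, 0.66, 0, 0, -0.18],
    [0, 0, 0.66, 0, 0, -0.18],
    [0, 0, 0.66, 0, 0, -0.18],
  ],
  fingers=0.68,
)

```text
t: 23.05
ee_pos: [0.5667, 0.2763, 0.1501]
orientation: [-0.332, 0.943, -0.0, -0.002]
wrist_force: [0.0, -0.4, -0.1]
gripper_width: 0.0714
```

Run:
```python
from h import *
s=st();p=ctrl.snapshot('wrist');save(p,'w15')
im=p['pixels'];hsv=cv2.cvtColor(im,cv2.COLOR_RGB2HSV)
M=((hsv[:,:,1]<90)&(hsv[:,:,2]>110)).astype(np.uint8);M[330:]=0
nn,lab,sts,c=cv2.connectedComponentsWithStats(M)
i=lab[200,257] or 1+np.argmax(sts[1:,4]);print(sts[i])
W=np.array([wpix(p,s,q[::-1],.012)[:2] for q in np.argwhere(lab==i)]).astype(np.float32)
print(cv2.minAreaRect(W*1000))
to(.5685,.2765,.09,128.15)
```

```text
t 23.05 p [0.5667 0.2763 0.1501] q [-3.323e-01  9.432e-01 -1.000e-04 -2.000e-03] w 0.0714 F [ 0.  -0.4 -0.1] j [ 0.344  0.566  1.588 -0.     0.992 -1.904]
[  214    92    87   201 16230]
((566.5248413085938, 276.7022705078125), (160.53753662109375, 60.98905563354492), 37.970767974853516)
-> (0.5685, 0.2765, 0.09) [-0.005, -0.006, 0.615] yaw 128.84 turnz 0.024
```

View pics/w15.png

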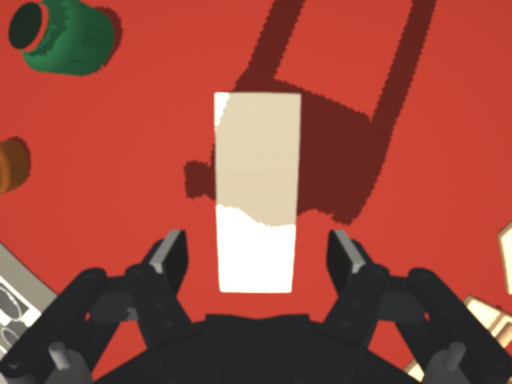

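>>> move_arm(
  moves=[
    [-0.005, 0, 0.2, 0, 0, 0.02],
    [-0.005, 0, 0.4, 0, 0, 0.02],
    [-0.005, 0, 0.6, 0, 0, 0.02],
    [-0.005, 0, 0.67, 0, 0, 0.02],
    [-0.005, 0, 0.67, 0, 0, 0.02],
    [-0.005, 0, 0.67, 0, 0, 0.02],
  ],
)

```text
t: 23.6
ee_pos: [0.569, 0.2774, 0.0856]
orientation: [-0.328, 0.945, -0.0, 0.001]
wrist_force: [0.0, -0.1, 0.0]
gripper_width: 0.0714
```

>>> move_arm(
  moves=[
    [0, 0, 0.01, 0, 0, 0],
    [0, 0, 0.02, 0, 0, 0],
    [0, 0, 0.03, 0, 0, 0],
    [0, 0, 0.03, 0, 0, 0],
  ],
)

```text
t: 23.93
ee_pos: [0.5686, 0.2772, 0.0819]
orientation: [-0.328, 0.945, -0.0, 0.0]
wrist_force: [-0.1, -0.2, 0.3]
gripper_width: 0.0717
```

>>> move_arm(
  moves=[
    [0, 0, 0.01, 0, 0, 0],
    [0, 0, 0.02, 0, 0, 0],
    [0, 0, 0.03, 0, 0, 0],
    [0, 0, 0.03, 0, 0, 0],
  ],
)

```text
t: 24.27
ee_pos: [0.5681, 0.277, 0.0781]
orientation: [-0.328, 0.945, -0.0, -0.0]
wrist_force: [0.1, 0.7, -0.1]
gripper_width: 0.0716
```

>>> move_arm(
  moves=[
    [0, 0, 0.01, 0, 0, 0],
    [0, 0, 0.02, 0, 0, 0],
    [0, 0, 0.03, 0, 0, 0],
    [0, 0, 0.03, 0, 0, 0],
  ],
)

```text
t: 24.6
ee_pos: [0.5681, 0.277, 0.0751]
orientation: [-0.328, 0.945, -0.0, -0.0]
wrist_force: [0.3, -0.6, 1.0]
gripper_width: 0.0716
```

>>> move_arm(
  moves=[
    [0, 0, 0.01, 0, 0, 0],
    [0, 0, 0.02, 0, 0, 0],
    [0, 0, 0.02, 0, 0, 0],
  ],
)

```text
t: 24.85
ee_pos: [0.5681, 0.277, 0.0731]
orientation: [-0.328, 0.945, -0.0, -0.0]
wrist_force: [1.2, 0.0, -0.0]
gripper_width: 0.0714
```

Run:
```python
from h import *
s=st();p=ctrl.snapshot('wrist');save(p,'w16')
```

```text
t 24.85 p [0.5681 0.277  0.0731] q [-3.284e-01  9.445e-01 -0.000e+00 -2.000e-04] w 0.0714 F [ 1.2  0.  -0. ] j [ 0.345  0.67   1.629 -0.     0.843 -1.895]
```

View pics/w16.png

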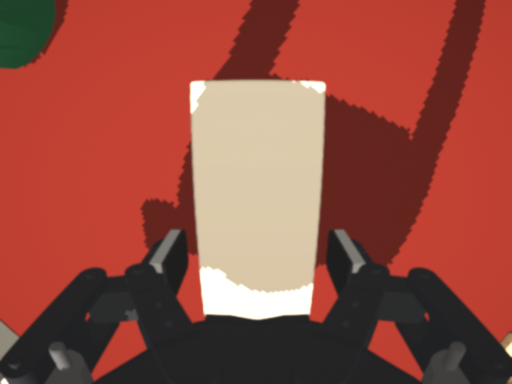

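>>> move_arm(
  moves=[
    [0, 0, 0.01, 0, 0, 0],
    [0, 0, 0.02, 0, 0, 0],
    [0, 0, 0.03, 0, 0, 0],
    [0, 0, 0.03, 0, 0, 0],
  ],
)

```text
t: 25.23
ee_pos: [0.5681, 0.277, 0.0701]
orientation: [-0.328, 0.945, -0.0, -0.0]
wrist_force: [-0.4, -0.4, 0.8]
gripper_width: 0.0717
```

>>> move_arm(
  moves=[
    [0, 0, 0.01, 0, 0, 0],
    [0, 0, 0.02, 0, 0, 0],
    [0, 0, 0.02, 0, 0, 0],
  ],
)

```text
t: 25.48
ee_pos: [0.5682, 0.2771, 0.0682]
orientation: [-0.328, 0.945, -0.0, -0.0]
wrist_force: [0.4, 0.3, 0.0]
gripper_width: 0.0719
```

>>> move_arm(
  moves=[
    [0, 0, 0, 0, 0, 0],
    [0, 0, 0, 0, 0, 0],
    [0, 0, 0, 0, 0, 0],
    [0, 0, 0, 0, 0, 0],
    [0, 0, 0, 0, 0, 0],
    [0, 0, 0, 0, 0, 0],
  ],
  fingers=-1,
  newtons=50,
)

```text
t: 25.98
ee_pos: [0.5683, 0.2771, 0.0687]
orientation: [-0.328, 0.945, -0.0, 0.0]
wrist_force: [-1.5, 0.1, 4.3]
gripper_width: 0.0586
```

>>> move_arm(
  moves=[
    [0, 0, -0.05, 0, 0, 0],
    [0, 0, -0.12, 0, 0, 0],
    [0, 0, -0.2, 0, 0, 0],
    [0, 0, -0.3, 0, 0, 0],
    [0, 0, -0.3, 0, 0, 0],
  ],
)

```text
t: 26.4
ee_pos: [0.5695, 0.2776, 0.1008]
orientation: [-0.328, 0.945, -0.0, 0.002]
wrist_force: [0.3, -0.4, -1.1]
gripper_width: 0.0588
```

Run:
```python
from h import *
s=st();p=ctrl.snapshot('wrist');save(p,'w17')
p=ctrl.snapshot('scene');save(p,'s17')
i=p['pixels'][:,:,::-1];cv2.imwrite('pics/s17c.png',cv2.resize(i[180:380,280:480],None,fx=3,fy=3,interpolation=cv2.INTER_CUBIC))
```

```text
t 26.4 p [0.5695 0.2776 0.1008] q [-0.3284  0.9445 -0.      0.0017] w 0.0588 F [ 0.3 -0.4 -1.1] j [ 0.345  0.632  1.615 -0.     0.891 -1.895]
```

View pics/w17.png

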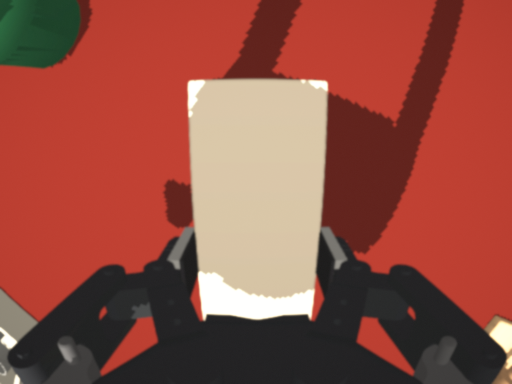

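View pics/s17c.png

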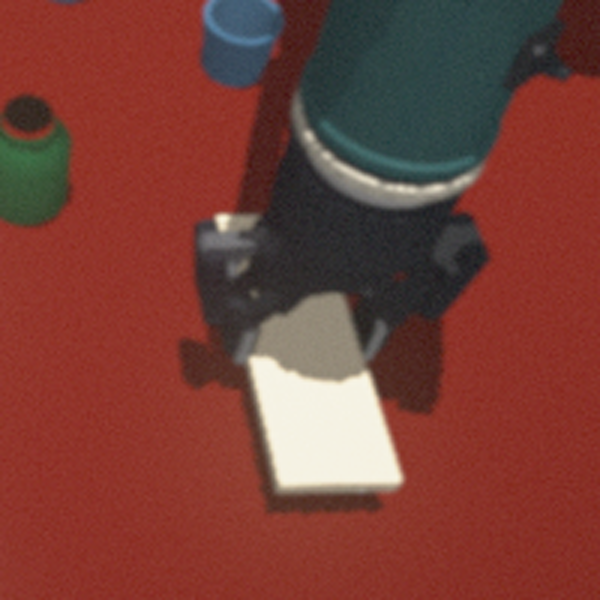

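>>> move_arm(
  moves=[
    [0, 0, -0.2, 0, 0, 0],
    [0, 0, -0.45, 0, 0, 0],
    [0, 0, -0.7, 0, 0, 0],
    [0, 0, -0.9, 0, 0, 0],
    [0, 0, -1, 0, 0, 0],
    [0, 0, -1, 0, 0, 0],
  ],
)

```text
t: 27.0
ee_pos: [0.5695, 0.2776, 0.2007]
orientation: [-0.328, 0.945, -0.0, 0.002]
wrist_force: [0.3, 0.8, -1.6]
gripper_width: 0.0585
```

>>> move_arm(
  moves=[
    [0, 0, -0.05, 0, 0, 0.08],
    [0, 0, -0.1, 0, 0, 0.22],
    [0, 0, -0.15, 0, 0, 0.36],
    [0, 0, -0.15, 0, 0, 0.5],
    [0, 0, -0.15, 0, 0, 0.6],
    [0, 0, -0.15, 0, 0, 0.66],
    [0, 0, -0.15, 0, 0, 0.66],
  ],
)

```text
t: 27.58
ee_pos: [0.5673, 0.2767, 0.2113]
orientation: [-0.168, 0.986, -0.0, -0.002]
wrist_force: [0.5, 0.7, -3.1]
gripper_width: 0.0583
```

>>> move_arm(
  moves=[
    [0, 0, 0, 0, 0, 0.08],
    [0, 0, 0, 0, 0, 0.2],
    [0, 0, 0, 0, 0, 0.32],
    [0, 0, 0, 0, 0, 0.42],
    [0, 0, 0, 0, 0, 0.48],
    [0, 0, 0, 0, 0, 0.492],
    [0, 0, 0, 0, 0, 0.492],
  ],
)

```text
t: 28.17
ee_pos: [0.5677, 0.2769, 0.2122]
orientation: [-0.047, 0.999, -0.0, -0.001]
wrist_force: [-0.5, 0.6, -2.7]
gripper_width: 0.0587
```

Run:
```python
from h import *
s=st();to(.5848,-.302,.215,95.1)
```

```text
t 28.17 p [0.5677 0.2769 0.2122] q [-4.720e-02  9.989e-01 -3.000e-04 -9.000e-04] w 0.0587 F [-0.5  0.6 -2.7] j [ 0.344  0.493  1.536 -0.     1.114 -1.321]
-> (0.5848, -0.302, 0.215) [0.376, -5.779, -0.024] yaw 95.41 turnz 0.011
```

>>> move_arm(
  moves=[
    [0.01, -0.15, 0, 0, 0, 0.011],
    [0.03, -0.4, 0, 0, 0, 0.011],
    [0.045, -0.68, 0, 0, 0, 0.011],
    [0.063, -0.963, 0, 0, 0, 0.011],
  ],
)

```text
t: 28.5
ee_pos: [0.5706, 0.1793, 0.213]
orientation: [-0.045, 0.999, -0.0, -0.0]
wrist_force: [0.7, -0.4, -3.1]
gripper_width: 0.0584
```

>>> move_arm(
  moves=[
    [0.015, -0.25, 0, 0, 0, 0],
    [0.03, -0.5, 0, 0, 0, 0],
    [0.045, -0.75, 0, 0, 0, 0],
    [0.063, -0.963, 0, 0, 0, 0],
  ],
)

```text
t: 28.83
ee_pos: [0.5728, 0.0818, 0.2132]
orientation: [-0.044, 0.999, -0.0, -0.0]
wrist_force: [-0.1, -0.4, -2.6]
gripper_width: 0.0584
```

>>> move_arm(
  moves=[
    [0.015, -0.25, 0, 0, 0, 0],
    [0.03, -0.5, 0, 0, 0, 0],
    [0.045, -0.75, 0, 0, 0, 0],
    [0.063, -0.963, 0, 0, 0, 0],
  ],
)

```text
t: 29.17
ee_pos: [0.5748, -0.0146, 0.2132]
orientation: [-0.044, 0.999, -0.0, -0.0]
wrist_force: [0.2, -0.5, -2.4]
gripper_width: 0.0586
```

>>> move_arm(
  moves=[
    [0.015, -0.25, 0, 0, 0, 0],
    [0.03, -0.5, 0, 0, 0, 0],
    [0.045, -0.75, 0, 0, 0, 0],
    [0.063, -0.963, 0, 0, 0, 0],
  ],
)

```text
t: 29.5
ee_pos: [0.5769, -0.1111, 0.2132]
orientation: [-0.044, 0.999, -0.0, -0.0]
wrist_force: [1.1, 0.4, -2.0]
gripper_width: 0.0584
```

>>> move_arm(
  moves=[
    [0.015, -0.25, 0, 0, 0, 0],
    [0.03, -0.5, 0, 0, 0, 0],
    [0.045, -0.75, 0, 0, 0, 0],
    [0.063, -0.963, 0, 0, 0, 0],
  ],
)

```text
t: 29.83
ee_pos: [0.579, -0.2076, 0.2132]
orientation: [-0.044, 0.999, -0.0, -0.0]
wrist_force: [1.0, 0.3, -2.3]
gripper_width: 0.0583
```

>>> move_arm(
  moves=[
    [0.015, -0.25, 0, 0, 0, 0],
    [0.03, -0.5, 0, 0, 0, 0],
    [0.045, -0.75, 0, 0, 0, 0],
    [0.055, -0.9, 0, 0, 0, 0],
    [0.061, -0.963, 0, 0, 0, 0],
    [0.061, -0.963, 0, 0, 0, 0],
    [0.061, -0.963, 0, 0, 0, 0],
  ],
)

```text
t: 30.42
ee_pos: [0.5815, -0.301, 0.2131]
orientation: [-0.044, 0.999, 0.001, -0.0]
wrist_force: [0.8, 0.5, -2.3]
gripper_width: 0.0584
```

Run:
```python
from h import *
s=st();to(.5848,-.302,.1637,95.1)
p=ctrl.snapshot('wrist');save(p,'w18')
p=ctrl.snapshot('scene');save(p,'s18')
i=p['pixels'][:,:,::-1];cv2.imwrite('pics/s18c.png',cv2.resize(i[60:230,40:240],None,fx=3.5,fy=3.5,interpolation=cv2.INTER_CUBIC))
```

```text
t 30.42 p [ 0.5815 -0.301   0.2131] q [-4.37e-02  9.99e-01  6.00e-04 -4.00e-04] w 0.0584 F [ 0.8  0.5 -2.3] j [-5.830e-01  5.220e-01  1.480e+00  1.000e-03  1.141e+00 -2.242e+00]
-> (0.5848, -0.302, 0.1637) [-0.033, -0.013, 0.494] yaw 95.01 turnz -0.003
```

View pics/w18.png

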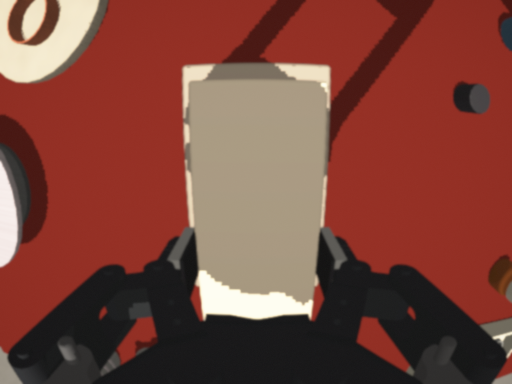

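View pics/s18c.png

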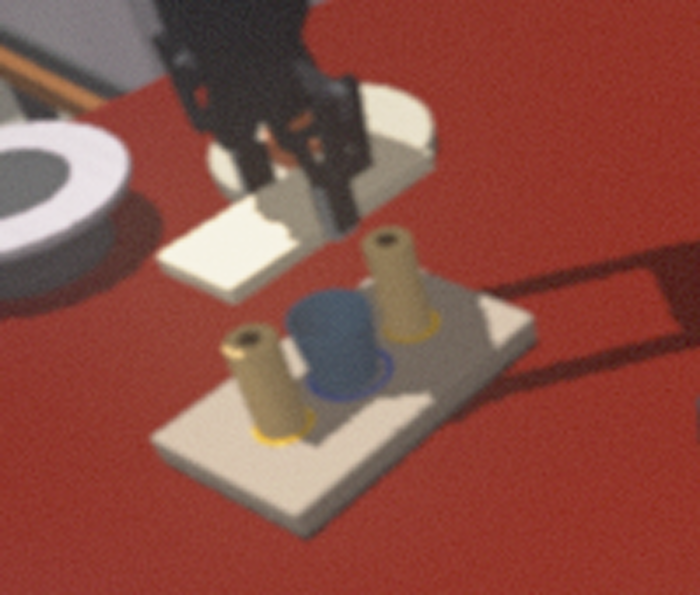

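>>> move_arm(
  moves=[
    [-0.01, 0, 0.1, 0, 0, 0],
    [-0.02, 0, 0.25, 0, 0, 0],
    [-0.03, 0, 0.38, 0, 0, 0],
    [-0.03, 0, 0.45, 0, 0, 0],
    [-0.03, 0, 0.46, 0, 0, 0],
    [-0.03, 0, 0.46, 0, 0, 0],
    [-0.03, 0, 0.46, 0, 0, 0],
  ],
)

```text
t: 31.1
ee_pos: [0.5852, -0.3015, 0.1676]
orientation: [-0.044, 0.999, -0.0, 0.0]
wrist_force: [-1.0, 0.7, -2.8]
gripper_width: 0.0585
```

>>> move_arm(
  moves=[
    [0, 0, 0.01, 0, 0, 0],
    [0, 0, 0.015, 0, 0, 0],
    [0, 0, 0.015, 0, 0, 0],
  ],
)

```text
t: 31.35
ee_pos: [0.5851, -0.3017, 0.1664]
orientation: [-0.044, 0.999, -0.0, 0.0]
wrist_force: [-0.1, 0.1, -2.7]
gripper_width: 0.0583
```

>>> move_arm(
  moves=[
    [0, 0, 0.005, 0, 0, 0],
    [0, 0, 0.01, 0, 0, 0],
    [0, 0, 0.01, 0, 0, 0],
  ],
)

```text
t: 31.6
ee_pos: [0.5849, -0.3015, 0.165]
orientation: [-0.044, 0.999, -0.0, -0.0]
wrist_force: [0.2, 0.2, -2.7]
gripper_width: 0.0585
```

>>> move_arm(
  moves=[
    [0, 0, 0.005, 0, 0, 0],
    [0, 0, 0.01, 0, 0, 0],
    [0, 0, 0.01, 0, 0, 0],
  ],
)

```text
t: 31.85
ee_pos: [0.5849, -0.3015, 0.1638]
orientation: [-0.044, 0.999, 0.0, -0.0]
wrist_force: [0.1, -0.0, -2.1]
gripper_width: 0.0584
```

>>> move_arm(
  moves=[
    [0, 0, 0.005, 0, 0, 0],
    [0, 0, 0.01, 0, 0, 0],
    [0, 0, 0.01, 0, 0, 0],
  ],
)

```text
t: 32.1
ee_pos: [0.585, -0.3015, 0.1637]
orientation: [-0.044, 0.999, -0.0, 0.0]
wrist_force: [-1.9, 1.3, 4.2]
gripper_width: 0.0589
```

>>> move_arm(
  moves=[
    [0, 0, -0.005, 0, 0, 0],
    [0, 0, -0.005, 0, 0, 0],
    [0, 0, -0.005, 0, 0, 0],
    [0, 0, -0.005, 0, 0, 0],
    [0, 0, -0.005, 0, 0, 0],
    [0, 0, -0.005, 0, 0, 0],
  ],
  fingers=1,
)

```text
t: 32.6
ee_pos: [0.585, -0.3015, 0.1634]
orientation: [-0.044, 0.999, -0.0, -0.0]
wrist_force: [1.0, 0.7, -0.1]
gripper_width: 0.0853
```

>>> move_arm(
  moves=[
    [0, 0, -0.1, 0, 0, 0],
    [0, 0, -0.3, 0, 0, 0],
    [0, 0, -0.6, 0, 0, 0],
    [0, 0, -0.8, 0, 0, 0],
    [0, 0, -0.8, 0, 0, 0],
  ],
)

```text
t: 33.02
ee_pos: [0.5873, -0.303, 0.2494]
orientation: [-0.044, 0.999, -0.003, 0.004]
wrist_force: [1.2, 0.3, -0.2]
gripper_width: 0.0856
```

Run:
```python
from h import *
s=st();to(.5517,.0877,.21,95.1)
p=ctrl.snapshot('wrist');save(p,'w19')
p=ctrl.snapshot('scene');save(p,'s19')
i=p['pixels'][:,:,::-1];cv2.imwrite('pics/s19c.png',cv2.resize(i[60:230,40:240],None,fx=3.5,fy=3.5,interpolation=cv2.INTER_CUBIC))
```

```text
t 33.02 p [ 0.5873 -0.303   0.2494] q [-0.0439  0.999  -0.0027  0.0037] w 0.0856 F [ 1.2  0.3 -0.2] j [-0.581  0.489  1.438 -0.     1.205 -2.239]
-> (0.5517, 0.0877, 0.21) [0.015, 3.925, 0.371] yaw 95.03 turnz -0.003
```

View pics/w19.png

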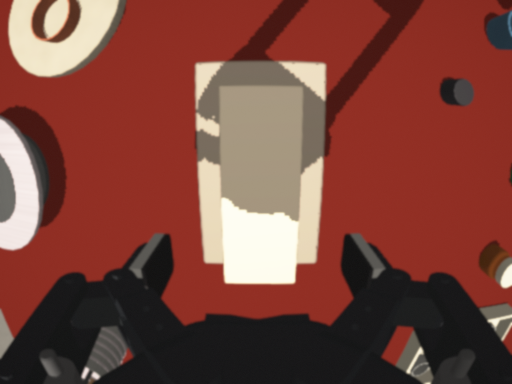

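View pics/s19c.png

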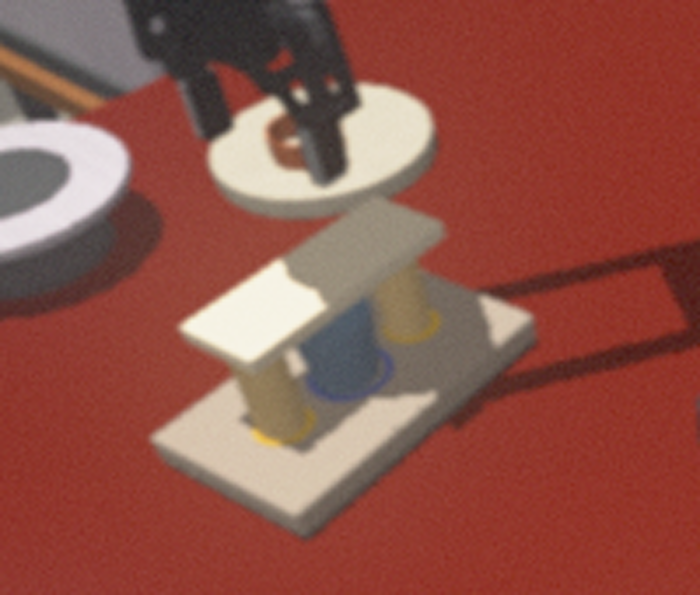

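>>> move_arm(
  moves=[
    [0, 0.33, 0, 0, 0, 0],
    [0, 0.66, 0, 0, 0, 0],
    [0, 0.977, 0, 0, 0, 0],
  ],
)

```text
t: 33.37
ee_pos: [0.5752, -0.203, 0.242]
orientation: [-0.043, 0.999, 0.001, -0.001]
wrist_force: [0.4, 0.1, -0.4]
gripper_width: 0.0852
```

>>> move_arm(
  moves=[
    [0, 0.33, 0, 0, 0, 0],
    [0, 0.66, 0, 0, 0, 0],
    [0, 0.977, 0, 0, 0, 0],
  ],
)

```text
t: 33.62
ee_pos: [0.5664, -0.105, 0.2421]
orientation: [-0.044, 0.999, 0.001, -0.001]
wrist_force: [0.4, 0.4, -0.4]
gripper_width: 0.0853
```

>>> move_arm(
  moves=[
    [0, 0.33, 0, 0, 0, 0],
    [0, 0.66, 0, 0, 0, 0],
    [0, 0.977, 0, 0, 0, 0],
  ],
)

```text
t: 33.87
ee_pos: [0.5579, -0.0078, 0.2422]
orientation: [-0.044, 0.999, 0.0, -0.001]
wrist_force: [1.0, -0.1, 0.2]
gripper_width: 0.0853
```

>>> move_arm(
  moves=[
    [0, 0.33, 0, 0, 0, 0],
    [0, 0.66, 0, 0, 0, 0],
    [0, 0.977, 0, 0, 0, 0],
    [0, 0.977, 0, 0, 0, 0],
    [0, 0.977, 0, 0, 0, 0],
  ],
)

```text
t: 34.28
ee_pos: [0.5496, 0.0892, 0.2423]
orientation: [-0.045, 0.999, -0.0, -0.001]
wrist_force: [-0.8, 0.1, -0.3]
gripper_width: 0.0856
```

Run:
```python
from chk import *
s=st();to(.5517,.0877,.097,95.1)
p=ctrl.snapshot('wrist');save(p,'w20')
for n in('top','scene'):
    p=ctrl.snapshot(n);save(p,n+'20')
    hsv=cv2.cvtColor(p['pixels'],cv2.COLOR_RGB2HSV);M=((hsv[:,:,1]<70)&(hsv[:,:,2]>205)).astype(np.uint8)
    u,v=w2pix(p,(.585,-.302,.107)).astype(int);B=np.zeros_like(M);B[v-45:v+45,u-45:u+45]=M[v-45:v+45,u-45:u+45]
    nn,lab,sts,c=cv2.connectedComponentsWithStats(B);i=1+np.argmax(sts[1:,4])
    W=np.array([pix2w(p,q[::-1],.107)[:2] for q in np.argwhere(lab==i)]).astype(np.float32);r=cv2.minAreaRect(W*1000);print(n,r,inbase(np.array(r[0])/1000))
```

```text
t 34.28 p [0.5496 0.0892 0.2423] q [-4.55e-02  9.99e-01 -1.00e-04 -1.20e-03] w 0.0856 F [-0.8  0.1 -0.3] j [ 0.037  0.362  1.676 -0.     1.106 -1.625]
-> (0.5517, 0.0877, 0.097) [-0.023, -0.017, 1.453] yaw 95.21 turnz 0.004
top ((573.3331909179688, -279.5520935058594), (189.54055786132812, 114.23698425292969), 5.100154399871826) [-8.9 23.5]
scene ((583.8385620117188, -302.0028076171875), (161.84083557128906, 62.799259185791016), 4.713308811187744) [-0.4  0.2]
```

View pics/w20.png

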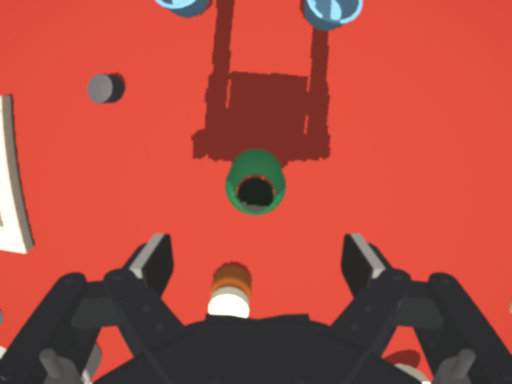

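>>> move_arm(
  moves=[
    [-0.005, -0.005, 0.3, 0, 0, 0],
    [-0.005, -0.005, 0.6, 0, 0, 0],
    [-0.005, -0.005, 0.9, 0, 0, 0],
    [-0.005, -0.005, 0.9, 0, 0, 0],
  ],
)

```text
t: 34.77
ee_pos: [0.5479, 0.0857, 0.1485]
orientation: [-0.043, 0.999, -0.0, -0.005]
wrist_force: [-0.2, -0.6, -0.2]
gripper_width: 0.0854
```

>>> move_arm(
  moves=[
    [0, 0, 0.2, 0, 0, 0],
    [0, 0, 0.4, 0, 0, 0],
    [0, 0, 0.58, 0, 0, 0],
    [0, 0, 0.58, 0, 0, 0],
    [0, 0, 0.58, 0, 0, 0],
  ],
)

```text
t: 35.18
ee_pos: [0.5513, 0.0865, 0.0958]
orientation: [-0.043, 0.999, -0.0, -0.001]
wrist_force: [0.3, -0.3, -0.2]
gripper_width: 0.0854
```

>>> move_arm(
  moves=[
    [0, 0, 0, 0, 0, 0],
    [0, 0, 0, 0, 0, 0],
    [0, 0, 0, 0, 0, 0],
    [0, 0, 0, 0, 0, 0],
    [0, 0, 0, 0, 0, 0],
    [0, 0, 0, 0, 0, 0],
    [0, 0, 0, 0, 0, 0],
  ],
  fingers=-1,
  newtons=40,
)

```text
t: 35.77
ee_pos: [0.5523, 0.0872, 0.0973]
orientation: [-0.044, 0.999, -0.0, 0.001]
wrist_force: [-1.3, -2.3, 6.9]
gripper_width: 0.0548
```

Run:
```python
from chk import *
s=st()
p=ctrl.snapshot('wrist');save(p,'w21')
p=ctrl.snapshot('scene');save(p,'s21')
i=p['pixels'][:,:,::-1];cv2.imwrite('pics/s21c.png',cv2.resize(i[130:300,220:390],None,fx=3.4,fy=3.4,interpolation=cv2.INTER_CUBIC))
```

```text
t 35.77 p [0.5523 0.0872 0.0973] q [-4.40e-02  9.99e-01 -2.00e-04  1.40e-03] w 0.0548 F [-1.3 -2.3  6.9] j [ 3.300e-02  5.640e-01  1.792e+00 -1.000e-03  7.830e-01 -1.625e+00]
```

View pics/w21.png

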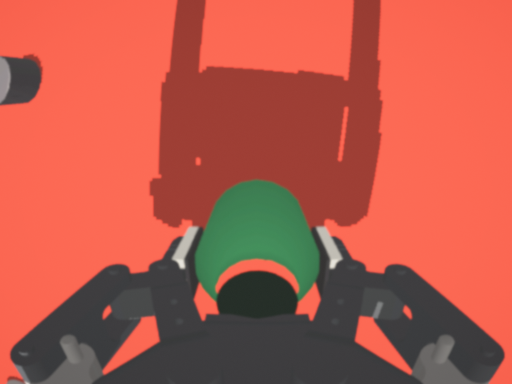

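View pics/s21c.png

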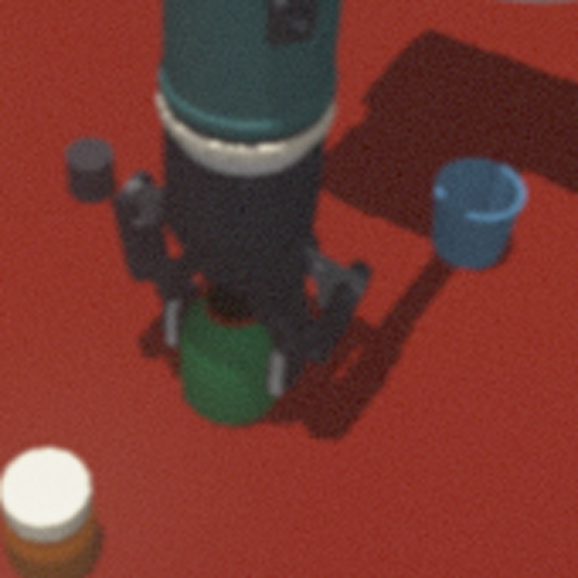

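>>> move_arm(
  moves=[
    [0, 0, -0.15, 0, 0, 0],
    [0, 0, -0.4, 0, 0, 0],
    [0, 0, -0.7, 0, 0, 0],
    [0, 0, -0.95, 0, 0, 0],
    [0, 0, -0.95, 0, 0, 0],
  ],
)

```text
t: 36.28
ee_pos: [0.5543, 0.0876, 0.1961]
orientation: [-0.044, 0.999, -0.0, 0.005]
wrist_force: [0.4, 0.8, -2.6]
gripper_width: 0.0551
```

>>> move_arm(
  moves=[
    [0, 0, -0.2, 0, 0, 0],
    [0, 0, -0.45, 0, 0, 0],
    [0, 0, -0.65, 0, 0, 0],
    [0, 0, -0.65, 0, 0, 0],
    [0, 0, -0.65, 0, 0, 0],
  ],
)

```text
t: 36.7
ee_pos: [0.5517, 0.0874, 0.2561]
orientation: [-0.044, 0.999, -0.0, 0.001]
wrist_force: [-0.3, -0.2, -2.5]
gripper_width: 0.055
```

Run:
```python
from chk import *
s=st();to(.584,-.302,.255,95.1)
p=ctrl.snapshot('wrist');save(p,'w22')
w=wpix(p,s,(257,291),s['ee_pos'][2]-.0173);print('rim in tool',R.from_quat(s['orientation']).inv().apply(w-s['ee_pos']))
```

```text
t 36.7 p [0.5517 0.0874 0.2561] q [-4.39e-02  9.99e-01 -1.00e-04  1.20e-03] w 0.055 F [-0.3 -0.2 -2.5] j [ 0.033  0.347  1.66  -0.     1.132 -1.625]
-> (0.584, -0.302, 0.255) [0.019, -3.907, 0.012] yaw 95.03 turnz -0.002
rim in tool [0.00723239 0.00018117 0.01728221]
```

View pics/w22.png

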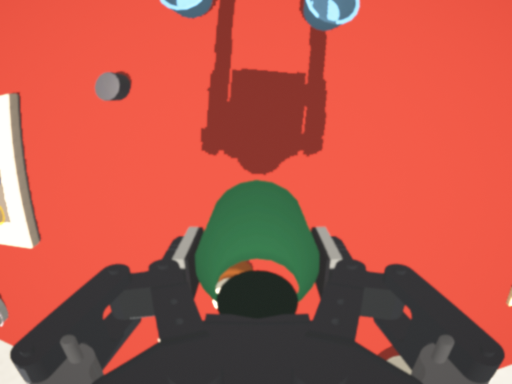

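>>> move_arm(
  moves=[
    [0, -0.15, 0, 0, 0, 0],
    [0, -0.4, 0, 0, 0, 0],
    [0, -0.7, 0, 0, 0, 0],
    [0, -0.977, 0, 0, 0, 0],
  ],
)

```text
t: 37.08
ee_pos: [0.5586, -0.0107, 0.2533]
orientation: [-0.044, 0.999, 0.0, -0.002]
wrist_force: [0.4, -0.4, -1.8]
gripper_width: 0.0551
```

>>> move_arm(
  moves=[
    [0, -0.25, 0, 0, 0, 0],
    [0, -0.5, 0, 0, 0, 0],
    [0, -0.75, 0, 0, 0, 0],
    [0, -0.977, 0, 0, 0, 0],
  ],
)

```text
t: 37.42
ee_pos: [0.5672, -0.1085, 0.2532]
orientation: [-0.044, 0.999, 0.0, -0.002]
wrist_force: [-0.6, 0.7, -1.3]
gripper_width: 0.0546
```

>>> move_arm(
  moves=[
    [0, -0.25, 0, 0, 0, 0],
    [0, -0.5, 0, 0, 0, 0],
    [0, -0.75, 0, 0, 0, 0],
    [0, -0.977, 0, 0, 0, 0],
  ],
)

```text
t: 37.75
ee_pos: [0.5759, -0.2057, 0.253]
orientation: [-0.044, 0.999, 0.001, -0.002]
wrist_force: [0.2, 0.5, -1.9]
gripper_width: 0.0546
```

>>> move_arm(
  moves=[
    [0, -0.25, 0, 0, 0, 0],
    [0, -0.5, 0, 0, 0, 0],
    [0, -0.75, 0, 0, 0, 0],
    [0, -0.9, 0, 0, 0, 0],
    [0, -0.977, 0, 0, 0, 0],
    [0, -0.977, 0, 0, 0, 0],
    [0, -0.977, 0, 0, 0, 0],
  ],
)

```text
t: 38.33
ee_pos: [0.585, -0.301, 0.2544]
orientation: [-0.044, 0.999, 0.001, -0.001]
wrist_force: [0.3, -0.6, -1.8]
gripper_width: 0.0551
```

Run:
```python
from chk import *
s=st();to(.5855,-.302,.2043,95.1)
p=ctrl.snapshot('wrist');save(p,'w23')
p=ctrl.snapshot('scene');save(p,'s23')
i=p['pixels'][:,:,::-1];cv2.imwrite('pics/s23c.png',cv2.resize(i[50:230,40:240],None,fx=3.3,fy=3.3,interpolation=cv2.INTER_CUBIC))
```

```text
t 38.33 p [ 0.585  -0.301   0.2544] q [-4.36e-02  9.99e-01  9.00e-04 -7.00e-04] w 0.0551 F [ 0.3 -0.6 -1.8] j [-5.800e-01  4.850e-01  1.431e+00  1.000e-03  1.227e+00 -2.239e+00]
-> (0.5855, -0.302, 0.2043) [-0.005, -0.011, 0.501] yaw 95.0 turnz -0.003
```

View pics/w23.png

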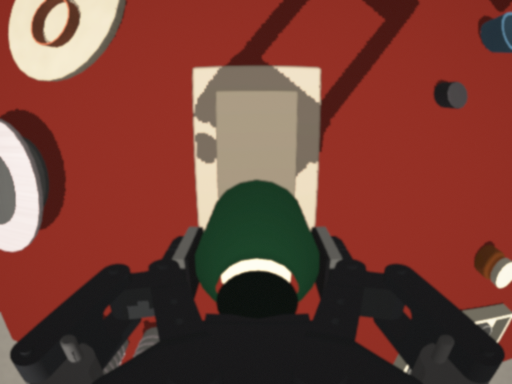

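View pics/s23c.png

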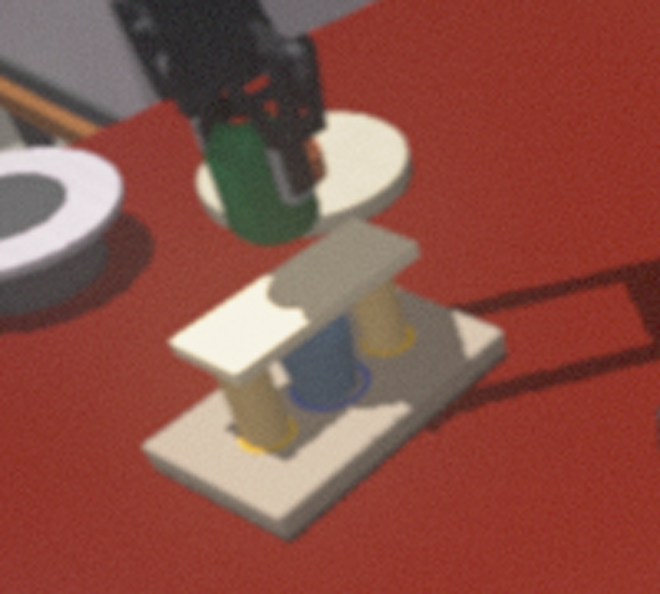

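>>> move_arm(
  moves=[
    [0, -0.005, 0.1, 0, 0, 0],
    [0, -0.005, 0.25, 0, 0, 0],
    [0, -0.005, 0.38, 0, 0, 0],
    [0, -0.005, 0.44, 0, 0, 0],
    [0, -0.005, 0.45, 0, 0, 0],
    [0, -0.005, 0.45, 0, 0, 0],
    [0, -0.005, 0.45, 0, 0, 0],
  ],
)

```text
t: 39.02
ee_pos: [0.5859, -0.3024, 0.211]
orientation: [-0.044, 0.999, -0.0, 0.0]
wrist_force: [-0.8, 0.3, -1.1]
gripper_width: 0.0551
```

>>> move_arm(
  moves=[
    [0, 0, 0.01, 0, 0, 0],
    [0, 0, 0.02, 0, 0, 0],
    [0, 0, 0.02, 0, 0, 0],
  ],
)

```text
t: 39.27
ee_pos: [0.5857, -0.3025, 0.2088]
orientation: [-0.044, 0.999, -0.0, 0.0]
wrist_force: [-0.1, 0.5, -1.2]
gripper_width: 0.0551
```

>>> move_arm(
  moves=[
    [0, 0, 0.005, 0, 0, 0],
    [0, 0, 0.01, 0, 0, 0],
    [0, 0, 0.01, 0, 0, 0],
  ],
)

```text
t: 39.52
ee_pos: [0.5855, -0.3025, 0.2074]
orientation: [-0.044, 0.999, -0.0, -0.0]
wrist_force: [-0.6, -0.6, -1.1]
gripper_width: 0.0549
```

>>> move_arm(
  moves=[
    [0, 0, 0.005, 0, 0, 0],
    [0, 0, 0.01, 0, 0, 0],
    [0, 0, 0.01, 0, 0, 0],
  ],
)

```text
t: 39.77
ee_pos: [0.5855, -0.3024, 0.2063]
orientation: [-0.044, 0.999, 0.0, -0.0]
wrist_force: [-0.5, 0.8, -1.3]
gripper_width: 0.055
```

>>> move_arm(
  moves=[
    [0, 0, 0.005, 0, 0, 0],
    [0, 0, 0.01, 0, 0, 0],
    [0, 0, 0.01, 0, 0, 0],
  ],
)

```text
t: 40.02
ee_pos: [0.5855, -0.3024, 0.2053]
orientation: [-0.044, 0.999, 0.0, -0.0]
wrist_force: [-0.1, -0.0, -1.3]
gripper_width: 0.055
```

>>> move_arm(
  moves=[
    [0, 0, 0.005, 0, 0, 0],
    [0, 0, 0.01, 0, 0, 0],
    [0, 0, 0.01, 0, 0, 0],
  ],
)

```text
t: 40.27
ee_pos: [0.5856, -0.3025, 0.2045]
orientation: [-0.044, 0.999, -0.0, 0.0]
wrist_force: [-0.4, -0.1, -0.7]
gripper_width: 0.055
```

>>> move_arm(
  moves=[
    [0, 0, 0.005, 0, 0, 0],
    [0, 0, 0.005, 0, 0, 0],
    [0, 0, 0.005, 0, 0, 0],
  ],
)

```text
t: 40.52
ee_pos: [0.5855, -0.3025, 0.2044]
orientation: [-0.044, 0.999, -0.0, 0.0]
wrist_force: [-1.0, 0.7, 3.6]
gripper_width: 0.0549
```

>>> move_arm(
  moves=[
    [0, 0, 0, 0, 0, 0],
    [0, 0, 0, 0, 0, 0],
    [0, 0, 0, 0, 0, 0],
    [0, 0, 0, 0, 0, 0],
    [0, 0, 0, 0, 0, 0],
    [0, 0, 0, 0, 0, 0],
  ],
  fingers=1,
)

```text
t: 41.02
ee_pos: [0.5855, -0.3025, 0.2038]
orientation: [-0.044, 0.999, -0.0, -0.0]
wrist_force: [0.2, 0.4, 0.6]
gripper_width: 0.0853
```

>>> move_arm(
  moves=[
    [0, 0, -0.1, 0, 0, 0],
    [0, 0, -0.3, 0, 0, 0],
    [0, 0, -0.6, 0, 0, 0],
    [0, 0, -0.9, 0, 0, 0],
    [0, 0, -0.95, 0, 0, 0],
    [0, 0, -0.95, 0, 0, 0],
  ],
)

```text
t: 41.52
ee_pos: [0.5869, -0.3033, 0.3028]
orientation: [-0.044, 0.999, -0.002, 0.003]
wrist_force: [-0.0, -0.2, 0.1]
gripper_width: 0.0853
```

>>> move_arm(
  moves=[
    [0.1, 0.33, -0.1, 0, 0, 0],
    [0.2, 0.66, -0.2, 0, 0, 0],
    [0.3, 0.95, -0.2, 0, 0, 0],
  ],
)

```text
t: 41.77
ee_pos: [0.5467, -0.2093, 0.3192]
orientation: [-0.043, 0.999, 0.0, 0.0]
wrist_force: [0.8, -0.3, -0.4]
gripper_width: 0.0856
```

>>> move_arm(
  moves=[
    [0.1, 0.33, 0, 0, 0, 0],
    [0.2, 0.66, 0, 0, 0, 0],
    [0.3, 0.95, 0, 0, 0, 0],
    [0.3, 0.95, 0, 0, 0, 0],
    [0.3, 0.95, 0, 0, 0, 0],
  ],
)

```text
t: 42.18
ee_pos: [0.5077, -0.1168, 0.318]
orientation: [-0.045, 0.999, 0.0, -0.001]
wrist_force: [0.6, -0.2, 0.3]
gripper_width: 0.0855
```

Run:
```python
from chk import *
s=st()
p=ctrl.snapshot('top');save(p,'t24')
i=p['pixels'][:,:,::-1];cv2.imwrite('pics/t24c.png',cv2.resize(i[120:240,330:430],None,fx=5,fy=5,interpolation=cv2.INTER_CUBIC))
p=ctrl.snapshot('scene');save(p,'s24')
i=p['pixels'][:,:,::-1];cv2.imwrite('pics/s24c.png',cv2.resize(i[80:230,60:230],None,fx=4,fy=4,interpolation=cv2.INTER_CUBIC))
```

```text
t 42.18 p [ 0.5077 -0.1168  0.318 ] q [-4.50e-02  9.99e-01  4.00e-04 -1.10e-03] w 0.0855 F [ 0.6 -0.2  0.3] j [-0.359  0.233  1.658 -0.     1.253 -2.019]
```

View pics/t24c.png

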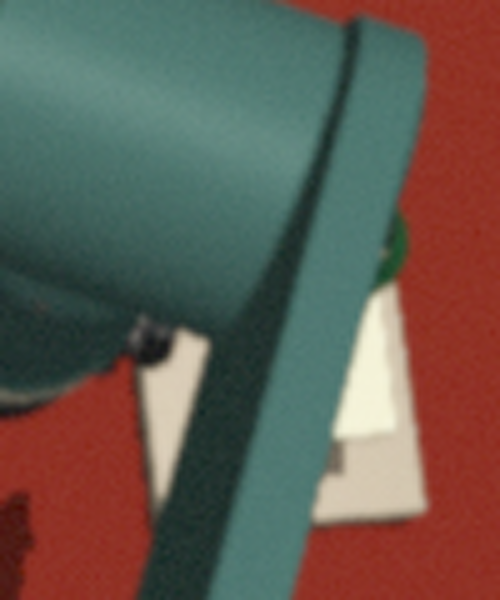

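View pics/s24c.png

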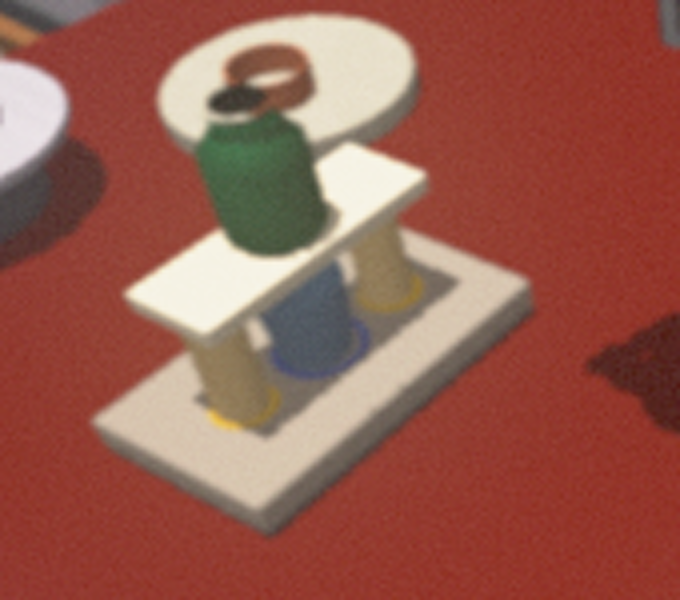

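View pics/s24.png

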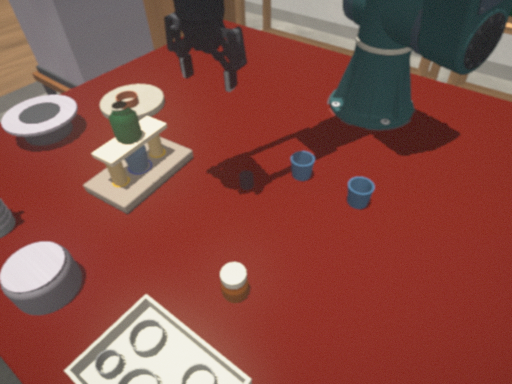

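Run:
```python
from chk import *
s=st();p=ctrl.snapshot('scene')
f=lambda u,v:(60+(u-1.5)/4,80+(v-1.5)/4)
w=pix2w(p,f(237,100),.187);print('vase mouth',w,inbase(w))
q=w2pix(p,(.584,-.302,.187));print('expected',(q-[60,80])*4+1.5)
hsv=cv2.cvtColor(p['pixels'],cv2.COLOR_RGB2HSV);M=((hsv[:,:,1]<70)&(hsv[:,:,2]>190)).astype(np.uint8)
p=ctrl.snapshot('wrist');save(p,'w24')
for d in ctrl.spot_in(p,'vase_mid')[:1]:
    c=np.array(p['hand_eye'])@np.append(d['centre'],1);x=R.from_quat(s['orientation']).apply(c[:3])+s['ee_pos'];print(d['score'],x,inbase(x))
```

```text
t 42.28 p [ 0.5093 -0.1187  0.3185] q [-4.40e-02  9.99e-01 -2.00e-04 -2.00e-04] w 0.0856 F [ 0.3 -0.5 -0. ] j [-3.610e-01  2.340e-01  1.655e+00 -1.000e-03  1.253e+00 -2.020e+00]
vase mouth [ 0.58387453 -0.30317086  0.187     ] [-0.5 -0.9]
expected [238.27961066 100.85104147]
0.74 [ 0.57327149 -0.28618707  0.1594769 ] [-9.6 16.9]
```

View pics/w24.png

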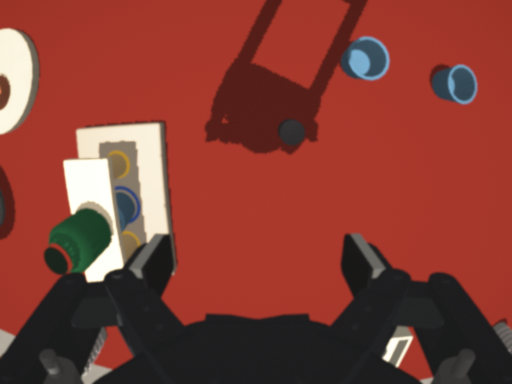

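Mouth centre is within 1 mm of nominal. The detector's "visible surface middle" is biased toward the camera, as expected. Everything is at rest and the arm is clear, so I'm handing in.

```bash
python3 -c "
from workcell import ctrl
print(ctrl.sign_off())"
```

```text
the job is handed in; nothing more can be done
None
```

I loaded the kiln and handed the job in at about 42 s of the 144 s allowed. The hand-in gives no verdict. I put both tall posts on the yellow rings and the rightmost blue cup on the blue ring. The shelf then went across the posts, and the green vase on the middle of the shelf. I lowered each thing until the wrist force showed contact and only then released it.

**Last checks, as offsets from the target:**

| Thing | x (mm) | y (mm) | Camera and moment |
|---|---|---|---|
| Posts | 1.2 and 1.6 | 0.5 and 1.2 | top, before the shelf went on |
| Cup | 1.8 | 0.5 | top, before the shelf went on |
| Shelf | 0.4 | 0.2 | scene, before the vase went on |
| Vase mouth | 0.5 | 0.9 | scene, at the end |

The shelf was in line with the base to about 0.01 rad. All of these are well inside the limits.

At the end the arm was clear with the gripper open, and the last scene and wrist pictures showed everything upright. The short dark post and the amber jar looked unmoved in those pictures, but I did not measure them again at the end.

**Checks that failed or disagreed:**
- The top camera could not measure the shelf: its outline merged with other pale surfaces. At the end the arm blocked its view of the vase.
- The network's wrist reading of the vase was about 10 mm and 17 mm off in x and y. It reports the middle of the visible side, not the axis, so I put this down to the oblique view and trusted the scene picture.
- The wrist camera read about 3 mm low in x compared with the other two.

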